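# Fill the bird feeder jar and clip on its feeding dish

## Task

Fill the bird feeder: unscrew the storage cap from the jar in the clamp and leave it in the plywood parts box, then put every seed cake on the bench into the jar, holding them gently because they crumble. Then press the feeding dish, socket up, straight down onto the jar until all three clip arms have snapped under the ring on its neck and it sits level. Do not disturb the other things on the bench.

Things in the scene. Friction and masses are not known exactly. Their poses are not given: they have to be found in the camera images.
- jar_mouth (a point): Centre of the jar's mouth at its rim, 150 mm above the bench, z up. Clear jar 88 mm wide, mouth 47 mm inside, right-hand thread on the neck; 33 mm below the rim a ring 73 mm across. Jar and wooden clamp (foot 130 mm in y, from -93 to 117 mm in x, 15 mm high; jaws 70 mm high) are fixed. A springy seal stands 2 to 3.5 mm above the rim and is pressed down by cap or dish (about 10 N).
- cap_center (a point): Centre of the knurled aluminium screw cap, 66 mm across, 33 mm high, z up out of its closed top; 50 g. Screwed home, this point is 11.5 mm below the rim. Seen from above it unscrews anticlockwise; it climbs 24 mm a turn (3.8 mm per radian) and comes free after about 3.6 rad; it starts stiff (about 0.3 N m), then turns easily, and stays where it is left.
- dish_socket (a point): Middle of the round pole socket (28 mm across, 40 mm high) on the back of the grey feeding dish, which stands upside down on its three clip arms: z up out of the socket. Dish 130 mm wide, its back 20 mm below this point, arms' feet 85.5 mm below; 150 g. Over the jar the hooks meet its ring with this point 48 mm above the rim, snapped home 37 mm; that takes 12 to 20 N, at any turn about z.
- cake0_center (a point): Centre (half-way up) of a round seed cake, 32 mm across, 24 mm high, z up along its axis; 20 g and crumbly: grip it with 30 N or less (20 N is ample). Three to five such cakes are present; those absent read None.
- cake1_center (a point): Centre (half-way up) of a round seed cake, 32 mm across, 24 mm high, z up along its axis; 20 g and crumbly: grip it with 30 N or less (20 N is ample). Three to five such cakes are present; those absent read None.
- cake2_center (a point): Centre (half-way up) of a round seed cake, 32 mm across, 24 mm high, z up along its axis; 20 g and crumbly: grip it with 30 N or less (20 N is ample). Three to five such cakes are present; those absent read None.
- cake3_center (a point): Centre (half-way up) of a round seed cake, 32 mm across, 24 mm high, z up along its axis; 20 g and crumbly: grip it with 30 N or less (20 N is ample). Three to five such cakes are present; those absent read None.
- cake4_center (a point): Centre (half-way up) of a round seed cake, 32 mm across, 24 mm high, z up along its axis; 20 g and crumbly: grip it with 30 N or less (20 N is ample). Three to five such cakes are present; those absent read None.
- parts_box: Open plywood box, 160 (x) by 140 (y) by 35 mm high, walls and floor 6 mm, fixed to the bench; origin at the centre of its underside, z up. The cap goes in here, either way up.
- paint_bottle: Closed white paint bottle, 66 mm across, 170 mm high, origin at the centre of its underside. Not to be disturbed.
- bird_house: Small plywood bird house, about 110 x 120 mm over the roof, 140 mm high, origin at the centre of its underside. Not to be disturbed.
- paint_tin: Closed plain metal paint tin, 90 mm across, 72 mm high, origin at the centre of its underside. Not to be disturbed.
Things that resemble listed ones, but are neither listed nor needed, are in the scene too. Several things have the shape of the parts_box; the one meant has the colours described above.

How it is judged:
On the way, in this order (a step that is already met when the one before it is completed fails the run):
1. the cap is unscrewed and lifted clear of the jar (z of cap_center in the frame of jar_mouth above 0.02 m), for 0.1 s.
2. every seed cake that is there lies inside the jar, below its rim (horizontal distance between each of cake0_center, cake1_center, cake2_center, cake3_center, cake4_center and jar_mouth below 0.042 m and height (world z) of cake0_center between 0.02 and 0.14 m and height (world z) of cake1_center between 0.02 and 0.14 m and height (world z) of cake2_center between 0.02 and 0.14 m and height (world z) of cake3_center between 0.02 and 0.14 m and height (world z) of cake4_center between 0.02 and 0.14 m), for 0.2 s.
3. the dish is snapped home on the jar (z of dish_socket in the frame of jar_mouth below 0.04 m and horizontal distance between dish_socket and jar_mouth below 0.004 m and angle between dish_socket's own z axis and vertical below 0.05 rad), for 0.2 s.
At the end, for the whole second after the job is handed in: Every seed cake lies inside the jar, wholly below its rim; the dish is snapped home on its mouth (socket's middle within 40 mm above the rim, centred within 4 mm, tilted under 3 degrees); the cap lies at rest inside the parts box, its centre within 55 mm (x) and 45 mm (y) of the box's centre (all of step 2 and all of step 3 and x of cap_center in the frame of parts_box between -0.055 and 0.055 m and y of cap_center in the frame of parts_box between -0.045 and 0.045 m and z of cap_center in the frame of parts_box below 0.05 m); the robot touches nothing.
It fails at once if a seed cake is squeezed by the fingers with more than 40 N a side (80 N in all) (contact force between the fingers and cake0 above 80 N or contact force between the fingers and cake1 above 80 N or contact force between the fingers and cake2 above 80 N or contact force between the fingers and cake3 above 80 N or contact force between the fingers and cake4 above 80 N).
It fails at once if the paint bottle, bird house or tin is moved by more than 30 mm (distance of any of paint_bottle, bird_house, paint_tin from where it was at the start of the episode above 0.03 m).
Of cake0, cake1, cake2, cake3, cake4 only 3 to 5 are there at a start; the rules pass over those that are not, and their reading is None.
At some moment in a run one of cake0, cake1, cake2, cake3, cake4 may be knocked a few centimetres aside while the robot is not near it.
Once in a run the grip may slacken for a moment while it holds something.
It also fails if it takes over 210 s, if anything falls off the work surface, if the arm or the gripper's body presses on something with over 40 N, if the wrist force passes 120 N, or if a joint passes its speed limit or range.

## Robot

A 6-joint arm with a two-finger parallel gripper is mounted at the origin on the work surface. World frame = base frame: x ahead of the robot, y to its left, z up, the work surface at z = 0. Lengths are in m, angles in rad, forces in N, time in s.
With the tool pointing down it reaches from about 0.275 to 1 m from the base axis. Payload 8.4 kg.
Tool frame: the origin (TCP) lies on the centre line of the jaws, within the pads' length; the fingertips stand 19 mm ahead of it and the grasp point (between the pads) is the TCP; z points along the fingers, x is the direction in which the jaws open and shut, and the axes are right-handed (so a half turn about z gives the same grasp; the last joint's range is limited). The gripper opens to 85 mm and grips with 20 to 120 N. Pads are 22 mm wide; open, the fingers measure 114 mm over their backs; the gripper's body (76 mm by 85 mm) begins 54 mm behind the grasp point. The pads swing forward as they close: fully open they stand 13 mm farther back than shut.
Start: joints at [1.188, 0.353, 1.633, -0, 1.155, -0.002], TCP at [0.232, 0.58, 0.25] pointing down, gripper open.
Joint ranges: [-2.63, 2.63], [-0.92, 2.1], [0.06, 2.66], [-1.3, 4.44], [0, 2.69], [-3.02, 3.02]. Speed limits (rad/s): [2.22, 2.22, 2.79, 3.14, 3.14, 3.14].

## Interface

Orientations are given as a unit quaternion [w, x, y, z].
In Python, from station import state, capture, camera_model, sign_off gives the robot as it stands.
- The arm moves only by the shell command python3 -m handwheel 'ROWS' [FORCE]. ROWS is JSON, a list of rows, each an object of numbers: "gripper": the opening, from -1 (shut) to 1 (fully open), so that 0 is half open; "tx", "ty", "tz": the shift along the world's x, y, z in m; "spin": the turn about the world's z in rad. A call has 1 to 10 rows; each row is the pose to reach, as a shift and turn from the pose commanded when the call began; what a row does not reach only later rows make up. A row lasts 1/12 s, in which the tool goes at most 41.7 mm and 7.16 degrees, less where a joint would pass 70% of its speed; a pose out of reach is approached as far as the arm can. A call with a gripper value outside its range is refused whole. The fingers move at their own pace and stop on an object; FORCE is the grip in N (left out, the last holds). Time passes only in rows, so rows that repeat a pose let the fingers close. It gives the time, the measured TCP pose, the force and the opening at its end, in the units of the state.
- state(): the state, without advancing time (a new reading comes with each control period).
- capture(name): name is "scene" or "top" or "wrist"; returns the picture (480x640x3 uint8, red, green, blue); there is no depth.
- camera_model(name): a dict with "K" (3x3 intrinsics, pixels), "rvec" (rotation vector, rad) and "tvec" (3), from world to camera coordinates, as OpenCV has them; the wrist camera has in their place "hand_eye" (4x4, takes a point from camera to tool coordinates, whose origin is the TCP and whose axes are the tool frame's). Camera axes: x right, y down, z forward; pixel columns grow to the right and rows downward; lengths in m; the calibration is good to about 2 mm. A picture is of the moment at which its call begins: read the wrist's pose just before it. camera_model takes no time and is no camera call.
- sign_off(): hands the job in, once; it reports no verdict.
The state is a dict: "t": time; "q": joint angles; "dq": joint speeds; "effort": joint torques, N m; "eef_pos": TCP position; "tool_rot": TCP orientation; "ft_force": force on the tool from outside, world axes, zero at the start; "ft_torque": the same for the moment, N m; "width": finger opening in m.
Only numpy, scipy, OpenCV 4.12 (cv2) and the standard library are available. Lean on these libraries where they do the work, as an engineer would, in place of code of your own. Each camera call takes 0.05 s, during which the arm holds its last target.

## Working session

There is one attempt and no reset: what is moved stays moved. The work goes in short steps, Python scripts to look and compute and a shell command to move; the robot and the scene stay as the last step left them, time stands still between calls to the robot, and variables do not carry over. Pictures are saved under pics/ and viewed, and the job is handed in when it is done.

```bash
ls; mkdir -p pics
python3 - <<'E'
from station import *
import cv2
s=state(); print(s)
for n in ["scene","top","wrist"]:
    im=capture(n); cv2.imwrite(f"pics/{n}0.png",im[:,:,::-1]); print(n,camera_model(n))
E
```

```text
pics
{'t': 0.0, 'q': array([ 1.18760056e+00,  3.53651939e-01,  1.63418636e+00, -1.93282361e-05,
        1.15520955e+00, -2.38768585e-03]), 'dq': array([-0.00034019, -0.00117401,  0.00114536, -0.00170598, -0.0002865 ,
        0.00109624]), 'effort': array([-1.48863724e-03, -6.05270863e+01, -3.42050850e+01, -1.02168381e-04,
        9.53114679e-03, -1.50808586e-05]), 'eef_pos': array([0.23211174, 0.57978044, 0.24953696]), 'tool_rot': array([ 4.13713824e-04,  8.28149382e-01,  5.60506977e-01, -5.98597959e-04]), 'ft_force': array([-0.47412962, -0.484893  ,  0.22675895]), 'ft_torque': array([ 0.015385  ,  0.02170977, -0.03297063]), 'width': 0.08561614813337504}
scene {'K': array([[480.04033356,   0.        , 316.7902668 ],
       [  0.        , 480.04033356, 239.63245655],
       [  0.        ,   0.        ,   1.        ]]), 'rvec': array([ 2.14853912,  1.06662893, -0.43979468]), 'tvec': array([-0.32833403, -0.15909463,  1.38590249])}
top {'K': array([[537.69187061,   0.        , 311.82867555],
       [  0.        , 537.69187061, 236.42791398],
       [  0.        ,   0.        ,   1.        ]]), 'rvec': array([ 2.18380615, -2.1237529 ,  0.15341775]), 'tvec': array([0.0444577 , 0.51612212, 1.41209588])}
wrist {'K': array([[342.70190681,   0.        , 317.97775309],
       [  0.        , 342.70190681, 240.93714993],
       [  0.        ,   0.        ,   1.        ]]), 'hand_eye': array([[ 9.99999962e-01, -6.86280838e-05, -2.66332487e-04,
         3.64576525e-04],
       [ 1.51763200e-04,  9.45284613e-01,  3.26246805e-01,
        -8.39579080e-02],
       [ 2.29370309e-04, -3.26246833e-01,  9.45284587e-01,
        -1.24078856e-01],
       [ 0.00000000e+00,  0.00000000e+00,  0.00000000e+00,
         1.00000000e+00]])}
```

View pics/scene0.png

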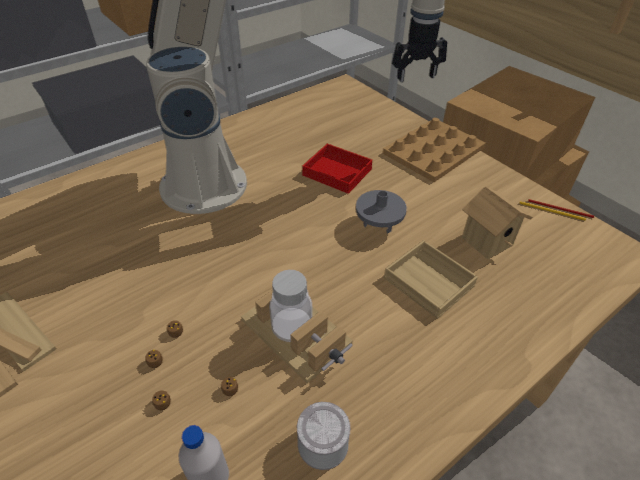

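View pics/top0.png

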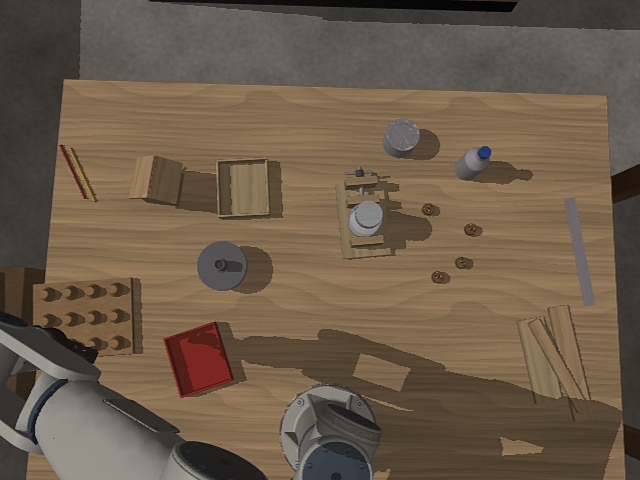

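View pics/wrist0.png

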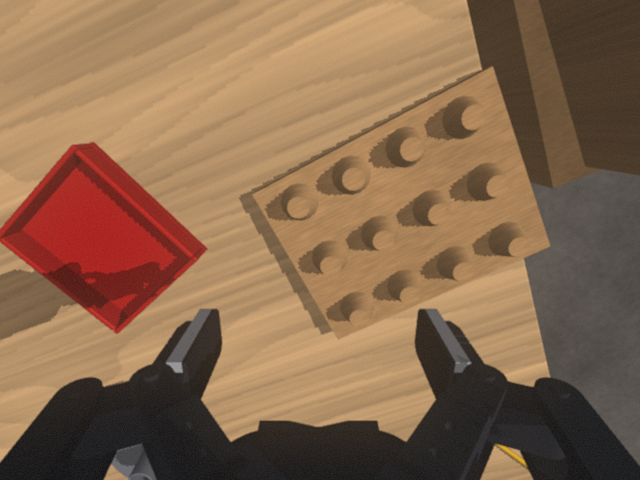

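Top view: cap at (369,213), four cakes near (428,210), (472,230), (463,263), (440,277), dish at (221,266), plywood box at (244,187), red decoy box at (200,358).

```bash
cat > h.py <<'E'
import numpy as np, cv2
from station import *
from scipy.spatial.transform import Rotation as R
def cam(n,s=None):
    m=camera_model(n);K=m["K"]
    if n!="wrist":
        return K,cv2.Rodrigues(np.array(m["rvec"]))[0],np.array(m["tvec"])
    q=s["tool_rot"];T=np.eye(4);T[:3,:3]=R.from_quat([q[1],q[2],q[3],q[0]]).as_matrix();T[:3,3]=s["eef_pos"]
    W=np.linalg.inv(T@m["hand_eye"]);return K,W[:3,:3],W[:3,3]
def unproj(c,uv,z):
    K,Rm,t=c;d=Rm.T@np.linalg.solve(K,[uv[0],uv[1],1]);o=-Rm.T@t
    return o+d*(z-o[2])/d[2]
def proj(c,P):
    K,Rm,t=c;p=(np.atleast_2d(P)@Rm.T+t)@K.T;return p[:,:2]/p[:,2:]
def circ(c,x,y,z,r,n=48):
    a=np.linspace(0,2*np.pi,n,endpoint=False)
    return proj(c,np.c_[x+r*np.cos(a),y+r*np.sin(a),np.full(n,z)])
def draw(im,c,circles=(),segs=(),col=(0,255,0)):
    for x,y,z,r in circles: cv2.polylines(im,[np.int32(circ(c,x,y,z,r)*8)],True,col,1,cv2.LINE_AA,3)
    return im
E
python3 - <<'E'
from h import *
c=cam("top");s=cam("scene")
print("campos",-c[1].T@c[2],-s[1].T@s[2])
def p(n,uv,z,cc=c): print(n,unproj(cc,uv,z).round(4))
p("cap",(369.5,212.5),.155);p("cap s",(290,281),.155,s)
for i,u in enumerate([(428,210),(472,230),(463,263),(440,277)]): p("cake%d"%i,u,.024)
for i,u in enumerate([(230,382),(161,396),(154,355),(175,325)]): p("cakes%d"%i,u,.024,s)
p("dish",(222,265),.0655); p("socket",(220,265.5),.1055)
p("socket s",(382,193),.1055,s)
for u in [(218,161),(268,159),(270,214),(219,217)]: p("box",u,.035)
for u in [(386,270),(424,245),(474,279),(434,312)]: p("box s",u,.035,s)
p("tin",(403,135),.072);p("bot",(484,153),.17);p("house",(150,178),.1)
E
```

```text
campos [0.31858199 0.06527762 1.46854269] [ 1.06833555 -0.40296173  0.86609528]
cap [ 0.5623 -0.0821  0.155 ]
cap s [ 0.5601 -0.079   0.155 ]
cake0 [ 0.5981 -0.2568  0.024 ]
cake1 [ 0.5462 -0.3767  0.024 ]
cake2 [ 0.4554 -0.3512  0.024 ]
cake3 [ 0.4159 -0.2888  0.024 ]
cakes0 [ 0.6039 -0.2557  0.024 ]
cakes1 [ 0.5508 -0.3729  0.024 ]
cakes2 [ 0.4605 -0.347   0.024 ]
cakes3 [ 0.4193 -0.2819  0.024 ]
dish [0.4286 0.2914 0.0655]
socket [0.424  0.2899 0.1055]
socket s [0.4287 0.2901 0.1055]
box [0.7158 0.3215 0.035 ]
box [0.7255 0.1849 0.035 ]
box [0.5727 0.1736 0.035 ]
box [0.5605 0.3109 0.035 ]
box s [0.5809 0.1713 0.035 ]
box s [0.5772 0.3004 0.035 ]
box s [0.7215 0.3119 0.035 ]
box s [0.7303 0.1709 0.035 ]
tin [ 0.7924 -0.1791  0.072 ]
bot [ 0.7186 -0.3646  0.17  ]
house [0.6471 0.4841 0.1   ]
```

```bash
python3 -m handwheel '[{"tx":0.02,"ty":-0.035,"spin":-0.12,"gripper":1},{"tx":0.04,"ty":-0.07,"spin":-0.24,"gripper":1},{"tx":0.06,"ty":-0.105,"spin":-0.36,"gripper":1},{"tx":0.08,"ty":-0.14,"spin":-0.48,"gripper":1},{"tx":0.1,"ty":-0.175,"spin":-0.6,"gripper":1},{"tx":0.12,"ty":-0.21,"spin":-0.72,"gripper":1},{"tx":0.14,"ty":-0.245,"spin":-0.84,"gripper":1},{"tx":0.16,"ty":-0.28,"spin":-0.96,"gripper":1},{"tx":0.18,"ty":-0.315,"spin":-1.08,"gripper":1},{"tx":0.2,"ty":-0.35,"spin":-1.2,"gripper":1}]'
python3 -m handwheel '[{"tx":0.02,"ty":-0.035,"spin":-0.12},{"tx":0.04,"ty":-0.07,"spin":-0.24},{"tx":0.06,"ty":-0.105,"spin":-0.36},{"tx":0.08,"ty":-0.14,"spin":-0.48},{"tx":0.1,"ty":-0.175,"spin":-0.6},{"tx":0.115,"ty":-0.21,"spin":-0.72},{"tx":0.13,"ty":-0.245,"spin":-0.84},{"tx":0.13,"ty":-0.28,"spin":-0.96},{"tx":0.13,"ty":-0.311,"spin":-1.08},{"tx":0.13,"ty":-0.311,"spin":-1.2}]'
python3 - <<'E'
from h import *
s=state();print(s)
E
```

```text
{'t': 0.15, 'q': array([ 1.18762976e+00,  3.53547584e-01,  1.63397301e+00, -1.20010787e-06,
        1.15522331e+00, -2.39741055e-03]), 'dq': array([-0.0018841 ,  0.00028295, -0.00108779, -0.00111285, -0.001733  ,
       -0.00033826]), 'effort': array([ 1.56356341e-04, -6.05635643e+01, -3.42338562e+01, -3.82423548e-05,
        6.19692437e-03,  3.05961805e-05]), 'eef_pos': array([0.23213595, 0.57990363, 0.24969343]), 'tool_rot': array([ 3.21961062e-04,  8.28140610e-01,  5.60520115e-01, -4.77164571e-04]), 'ft_force': array([ 0.2198986 , -0.2817713 ,  0.58511521]), 'ft_torque': array([-0.02212956, -0.0059491 ,  0.01045068]), 'width': 0.08535931147398616}schema error: expected keys gripper, tx, ty, tz, spin
schema error: expected keys gripper, tx, ty, tz, spin
```

```bash
python3 -m handwheel '[{"tx":0.02,"ty":-0.035,"tz":0,"spin":-0.12,"gripper":1},{"tx":0.04,"ty":-0.07,"tz":0,"spin":-0.24,"gripper":1},{"tx":0.06,"ty":-0.105,"tz":0,"spin":-0.36,"gripper":1},{"tx":0.08,"ty":-0.14,"tz":0,"spin":-0.48,"gripper":1},{"tx":0.1,"ty":-0.175,"tz":0,"spin":-0.6,"gripper":1},{"tx":0.12,"ty":-0.21,"tz":0,"spin":-0.72,"gripper":1},{"tx":0.14,"ty":-0.245,"tz":0,"spin":-0.84,"gripper":1},{"tx":0.16,"ty":-0.28,"tz":0,"spin":-0.96,"gripper":1},{"tx":0.18,"ty":-0.315,"tz":0,"spin":-1.08,"gripper":1},{"tx":0.2,"ty":-0.35,"tz":0,"spin":-1.2,"gripper":1}]'
python3 -m handwheel '[{"tx":0.02,"ty":-0.035,"tz":0,"spin":-0.12,"gripper":1},{"tx":0.04,"ty":-0.07,"tz":0,"spin":-0.24,"gripper":1},{"tx":0.06,"ty":-0.105,"tz":0,"spin":-0.36,"gripper":1},{"tx":0.08,"ty":-0.14,"tz":0,"spin":-0.48,"gripper":1},{"tx":0.1,"ty":-0.175,"tz":0,"spin":-0.6,"gripper":1},{"tx":0.115,"ty":-0.21,"tz":0,"spin":-0.72,"gripper":1},{"tx":0.13,"ty":-0.245,"tz":0,"spin":-0.84,"gripper":1},{"tx":0.13,"ty":-0.28,"tz":0,"spin":-0.96,"gripper":1},{"tx":0.13,"ty":-0.311,"tz":0,"spin":-1.08,"gripper":1},{"tx":0.13,"ty":-0.311,"tz":0,"spin":-1.2,"gripper":1}]'
python3 - <<'E'
from h import *
s=state();print(s["q"])
im=capture("wrist");cv2.imwrite("pics/w1.png",im[:,:,::-1])
c=cam("wrist",s);print(-c[1].T@c[2])
E
```

```text
t: 0.98
eef_pos: [0.4327, 0.2284, 0.2503]
tool_rot: [-0.0, 1.0, -0.008, 0.0]
ft_force: [0.2, 0.8, -0.1]
width: 0.0856
t: 1.82
eef_pos: [0.5622, -0.0856, 0.2499]
tool_rot: [0.001, 0.82, -0.572, 0.0]
ft_force: [-0.5, 0.1, 0.8]
width: 0.0854
[-0.15272389  0.2664343   1.75618987 -0.00205281  1.11918362  1.06720482]
[ 0.64117419 -0.056129    0.37389651]
```

View pics/w1.png

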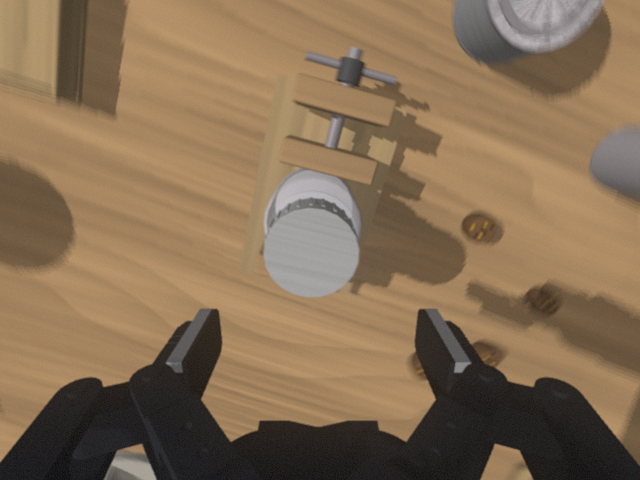

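The cap top sits at pixel (312,250) in the wrist view, between the fingers.

Run:
```python
from h import *
s=state();c=cam("wrist",s)
im=cv2.imread("pics/w1.png")
for u in [(263,250),(360,250),(312,297)]: print(unproj(c,u,.155))
best=None
g=cv2.cvtColor(im,cv2.COLOR_BGR2GRAY).astype(float);g=cv2.GaussianBlur(g,(3,3),0)
# maximise inside-outside contrast along the circle
for x in np.arange(.545,.58,.0005):
  for y in np.arange(-.1,-.06,.0005):
    def smp(r):
      q=circ(c,x,y,.155,r).astype(np.float32); return cv2.remap(g.astype(np.float32),q[None,:,0],q[None,:,1],1)
    sc=np.abs(smp(.0315)-smp(.0345)).mean()
    if best is None or sc>best[0]: best=(sc,x,y)
print(best)
_,x,y=best
draw(im,c,[(x,y,.155,.033),(x,y,.122,.033)]);cv2.imwrite("pics/w1b.png",im)
t=capture("top")[:,:,::-1].copy();ct=cam("top");draw(t,ct,[(x,y,.155,.033)]);cv2.imwrite("pics/t1b.png",cv2.resize(t[150:300,300:500],None,fx=4,fy=4))
```

```text
[ 0.55168082 -0.04733003  0.155     ]
[ 0.57386344 -0.10964258  0.155     ]
[ 0.52898055 -0.09066954  0.155     ]
(np.float32(35.58615), np.float64(0.5594999999999984), np.float64(-0.07899999999999999))
```

View pics/w1b.png

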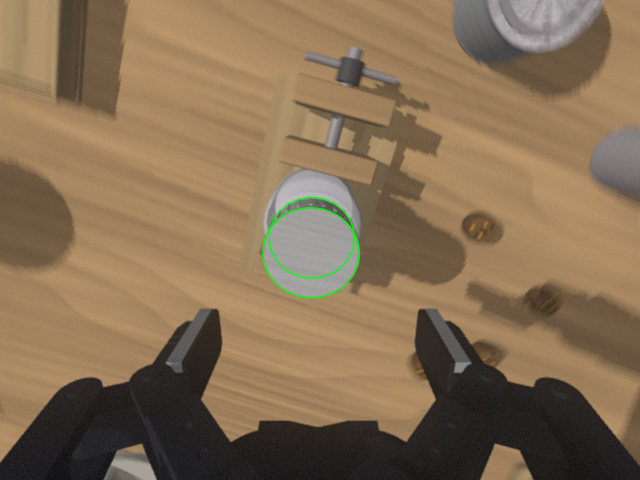

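View pics/t1b.png

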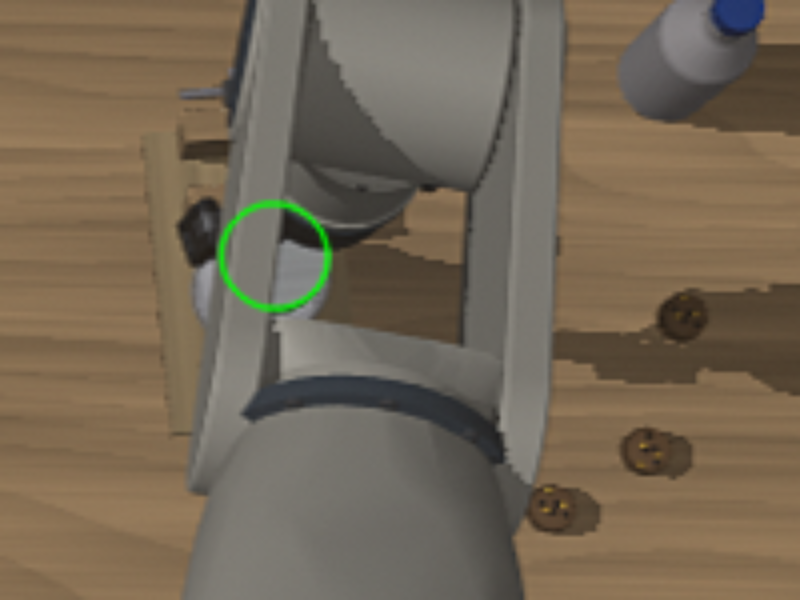

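```bash
python3 -m handwheel '[{"tx":-0.001,"ty":0.001,"tz":0,"spin":-0.12,"gripper":1},{"tx":-0.0025,"ty":0.002,"tz":0,"spin":-0.24,"gripper":1},{"tx":-0.0025,"ty":0.002,"tz":0,"spin":-0.36,"gripper":1},{"tx":-0.0025,"ty":0.002,"tz":0,"spin":-0.48,"gripper":1},{"tx":-0.0025,"ty":0.002,"tz":0,"spin":-0.6,"gripper":1},{"tx":-0.0025,"ty":0.002,"tz":0,"spin":-0.72,"gripper":1},{"tx":-0.0025,"ty":0.002,"tz":0,"spin":-0.84,"gripper":1},{"tx":-0.0025,"ty":0.002,"tz":0,"spin":-0.96,"gripper":1},{"tx":-0.0025,"ty":0.002,"tz":-0.02,"spin":-1.0,"gripper":1},{"tx":-0.0025,"ty":0.002,"tz":-0.04,"spin":-1.0,"gripper":1}]'
python3 -m handwheel '[{"tx":0,"ty":0,"tz":0,"spin":0,"gripper":1},{"tx":0,"ty":0,"tz":0,"spin":0,"gripper":1}]'
python3 - <<'E'
from h import *
s=state();print(s["q"])
im=capture("wrist");im=im[:,:,::-1].copy()
c=cam("wrist",s)
draw(im,c,[(.5595,-.079,.155,.033)])
cv2.imwrite("pics/w2.png",im)
E
```

```text
t: 2.75
eef_pos: [0.5606, -0.0777, 0.2109]
tool_rot: [0.001, -0.451, 0.893, -0.001]
ft_force: [0.5, -0.3, -2.0]
width: 0.0858
t: 2.92
eef_pos: [0.5591, -0.0778, 0.2096]
tool_rot: [-0.001, -0.451, 0.892, 0.001]
ft_force: [0.7, 0.2, -0.1]
width: 0.0853
[-1.41015456e-01  3.04143683e-01  1.80258257e+00  2.00354329e-04
  1.03738403e+00  2.06453430e+00]
```

View pics/w2.png

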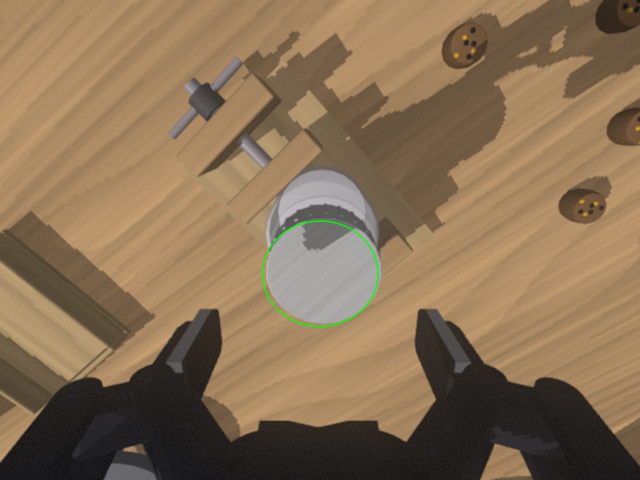

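Overlay matches the cap. Descend and grip.

```bash
python3 -m handwheel '[{"tx":0,"ty":-0.001,"tz":-0.02,"spin":0,"gripper":1},{"tx":0,"ty":-0.001,"tz":-0.04,"spin":0,"gripper":1},{"tx":0,"ty":-0.001,"tz":-0.055,"spin":0,"gripper":1},{"tx":0,"ty":-0.001,"tz":-0.065,"spin":0,"gripper":1},{"tx":0,"ty":-0.001,"tz":-0.071,"spin":0,"gripper":1},{"tx":0,"ty":-0.001,"tz":-0.071,"spin":0,"gripper":1},{"tx":0,"ty":-0.001,"tz":-0.071,"spin":0,"gripper":1}]'
python3 -m handwheel '[{"tx":0,"ty":0,"tz":0,"spin":0,"gripper":0},{"tx":0,"ty":0,"tz":0,"spin":0,"gripper":-0.5},{"tx":0,"ty":0,"tz":0,"spin":0,"gripper":-1},{"tx":0,"ty":0,"tz":0,"spin":0,"gripper":-1},{"tx":0,"ty":0,"tz":0,"spin":0,"gripper":-1},{"tx":0,"ty":0,"tz":0,"spin":0,"gripper":-1},{"tx":0,"ty":0,"tz":0,"spin":0,"gripper":-1},{"tx":0,"ty":0,"tz":0,"spin":0,"gripper":-1}]' 60
```

```text
t: 3.55
eef_pos: [0.5603, -0.0798, 0.14]
tool_rot: [0.0, -0.449, 0.893, -0.0]
ft_force: [0.4, 0.1, 0.4]
width: 0.0851
t: 4.22
eef_pos: [0.5595, -0.0812, 0.1406]
tool_rot: [-0.001, -0.45, 0.893, -0.001]
ft_force: [-5.4, -7.8, 7.1]
width: 0.0651
```

```bash
python3 -m handwheel '[{"tx":0,"ty":0,"tz":0.0005,"spin":0.12,"gripper":-1},{"tx":0,"ty":0,"tz":0.001,"spin":0.24,"gripper":-1},{"tx":0,"ty":0,"tz":0.0014,"spin":0.36,"gripper":-1},{"tx":0,"ty":0,"tz":0.0018,"spin":0.48,"gripper":-1},{"tx":0,"ty":0,"tz":0.0023,"spin":0.6,"gripper":-1},{"tx":0,"ty":0,"tz":0.0027,"spin":0.72,"gripper":-1},{"tx":0,"ty":0,"tz":0.0032,"spin":0.84,"gripper":-1},{"tx":0,"ty":0,"tz":0.0037,"spin":0.96,"gripper":-1},{"tx":0,"ty":0,"tz":0.0041,"spin":1.08,"gripper":-1},{"tx":0,"ty":0,"tz":0.0046,"spin":1.2,"gripper":-1}]'
python3 - <<'E'
from h import *
s=state();print(s["q"],s["ft_force"],s["ft_torque"],s["width"])
im=capture("wrist");cv2.imwrite("pics/w3.png",im[:,:,::-1])
E
```

```text
t: 5.05
eef_pos: [0.559, -0.0818, 0.1446]
tool_rot: [0.002, 0.877, -0.481, 0.0]
ft_force: [-5.6, -12.3, 1.2]
width: 0.065
[-0.146103    0.38516822  1.85382654 -0.00402893  0.90329858  0.86020285] [ -5.62338563 -12.27807399   1.23473372] [-2.02995714  0.93660989 -0.31642947] 0.06501760556814214
```

View pics/w3.png

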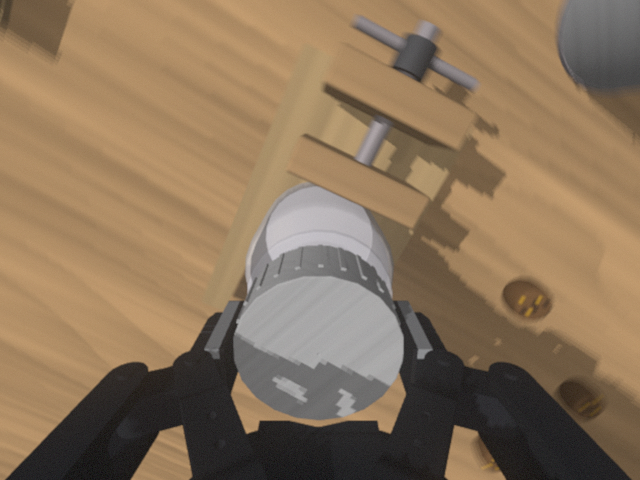

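```bash
python3 -m handwheel '[{"tx":-0.0005,"ty":-0.001,"tz":0.0005,"spin":0.12,"gripper":-1},{"tx":-0.001,"ty":-0.002,"tz":0.001,"spin":0.24,"gripper":-1},{"tx":-0.001,"ty":-0.002,"tz":0.0014,"spin":0.36,"gripper":-1},{"tx":-0.001,"ty":-0.002,"tz":0.0018,"spin":0.48,"gripper":-1},{"tx":-0.001,"ty":-0.002,"tz":0.0023,"spin":0.6,"gripper":-1},{"tx":-0.001,"ty":-0.002,"tz":0.0027,"spin":0.72,"gripper":-1},{"tx":-0.001,"ty":-0.002,"tz":0.0032,"spin":0.84,"gripper":-1},{"tx":-0.001,"ty":-0.002,"tz":0.0037,"spin":0.96,"gripper":-1},{"tx":-0.001,"ty":-0.002,"tz":0.0041,"spin":1.08,"gripper":-1},{"tx":-0.001,"ty":-0.002,"tz":0.0046,"spin":1.2,"gripper":-1}]'
python3 -m handwheel '[{"tx":0,"ty":0,"tz":0.0005,"spin":0.12,"gripper":-1},{"tx":0,"ty":0,"tz":0.001,"spin":0.24,"gripper":-1},{"tx":0,"ty":0,"tz":0.0014,"spin":0.36,"gripper":-1},{"tx":0,"ty":0,"tz":0.0018,"spin":0.48,"gripper":-1},{"tx":0,"ty":0,"tz":0.0023,"spin":0.6,"gripper":-1},{"tx":0,"ty":0,"tz":0.0027,"spin":0.72,"gripper":-1},{"tx":0,"ty":0,"tz":0.0032,"spin":0.84,"gripper":-1}]'
python3 -c "
from h import *
s=state();print(s['q'],s['ft_force'],s['ft_torque'],s['width'])"
```

```text
t: 5.93
eef_pos: [0.5593, -0.0824, 0.1495]
tool_rot: [0.001, 0.995, 0.098, 0.001]
ft_force: [-0.1, -2.2, 1.5]
width: 0.0649
t: 6.52
eef_pos: [0.5596, -0.0823, 0.1527]
tool_rot: [0.001, 0.869, 0.495, 0.001]
ft_force: [-0.1, -1.5, -0.1]
width: 0.065
[-1.48366517e-01  3.73889919e-01  1.84890103e+00 -7.80260533e-04
  9.16607126e-01 -1.18396407e+00] [-0.07453363 -1.50995743 -0.06074758] [-0.32098289 -0.08295409 -0.04649065] 0.06498064262611168
```

```bash
python3 -m handwheel '[{"tx":0,"ty":0,"tz":0.0005,"spin":0.12,"gripper":-1},{"tx":0,"ty":0,"tz":0.001,"spin":0.24,"gripper":-1},{"tx":0,"ty":0,"tz":0.0014,"spin":0.36,"gripper":-1},{"tx":0,"ty":0,"tz":0.0018,"spin":0.48,"gripper":-1},{"tx":0,"ty":0,"tz":0.0023,"spin":0.6,"gripper":-1},{"tx":0,"ty":0,"tz":0.0027,"spin":0.72,"gripper":-1}]'
python3 -m handwheel '[{"tx":0,"ty":0,"tz":0.003,"spin":0.0,"gripper":-1},{"tx":0,"ty":0,"tz":0.006,"spin":0.0,"gripper":-1},{"tx":0,"ty":0,"tz":0.006,"spin":0,"gripper":-1}]'
python3 -c "
from h import *
s=state();print(s['q'],s['ft_force'],s['ft_torque'],s['width'])"
```

```text
t: 7.02
eef_pos: [0.5597, -0.082, 0.1555]
tool_rot: [0.001, 0.639, 0.769, 0.001]
ft_force: [1.3, -0.8, -0.2]
width: 0.0647
t: 7.27
eef_pos: [0.5593, -0.0819, 0.1615]
tool_rot: [0.001, 0.642, 0.766, 0.0]
ft_force: [0.8, -0.3, 0.3]
width: 0.0653
[-1.47993676e-01  3.62268377e-01  1.84283243e+00 -1.51918317e-04
  9.35096757e-01 -1.89402352e+00] [ 0.82545487 -0.25324416  0.33999316] [-0.16198474 -0.14668084 -0.01561368] 0.06525639877120812
```

```bash
python3 -m handwheel '[{"tx":0,"ty":0,"tz":0.03,"spin":0,"gripper":-1},{"tx":0,"ty":0,"tz":0.06,"spin":-0.1,"gripper":-1},{"tx":0.01,"ty":0.03,"tz":0.08,"spin":-0.2,"gripper":-1},{"tx":0.02,"ty":0.06,"tz":0.08,"spin":-0.3,"gripper":-1},{"tx":0.03,"ty":0.09,"tz":0.08,"spin":-0.4,"gripper":-1},{"tx":0.04,"ty":0.12,"tz":0.08,"spin":-0.5,"gripper":-1},{"tx":0.05,"ty":0.15,"tz":0.08,"spin":-0.6,"gripper":-1},{"tx":0.06,"ty":0.18,"tz":0.08,"spin":-0.7,"gripper":-1},{"tx":0.07,"ty":0.21,"tz":0.08,"spin":-0.8,"gripper":-1},{"tx":0.08,"ty":0.24,"tz":0.08,"spin":-0.9,"gripper":-1}]'
python3 -m handwheel '[{"tx":0.004,"ty":0.03,"tz":0,"spin":-0.1,"gripper":-1},{"tx":0.008,"ty":0.06,"tz":0,"spin":-0.2,"gripper":-1},{"tx":0.008,"ty":0.086,"tz":0,"spin":-0.3,"gripper":-1},{"tx":0.008,"ty":0.086,"tz":0,"spin":-0.4,"gripper":-1},{"tx":0.008,"ty":0.086,"tz":0,"spin":-0.5,"gripper":-1},{"tx":0.008,"ty":0.086,"tz":0,"spin":-0.6,"gripper":-1},{"tx":0.008,"ty":0.086,"tz":0,"spin":-0.7,"gripper":-1},{"tx":0.008,"ty":0.086,"tz":0,"spin":-0.77,"gripper":-1},{"tx":0.008,"ty":0.086,"tz":0,"spin":-0.77,"gripper":-1}]'
python3 - <<'E'
from h import *
s=state();print(s["ft_force"],s["width"])
for n in ("wrist","top"):
    im=capture(n);cv2.imwrite(f"pics/{n}4.png",im[:,:,::-1])
E
```

```text
t: 8.1
eef_pos: [0.6387, 0.1598, 0.2405]
tool_rot: [-0.0, 0.913, 0.409, -0.0]
ft_force: [0.4, -0.6, 0.1]
width: 0.0653
t: 8.85
eef_pos: [0.6464, 0.2442, 0.2403]
tool_rot: [0.0, 0.999, 0.037, -0.0]
ft_force: [-0.1, -0.3, -0.5]
width: 0.065
[-0.13621614 -0.30425055 -0.49439421] 0.06497666286126635
```

View pics/wrist4.png

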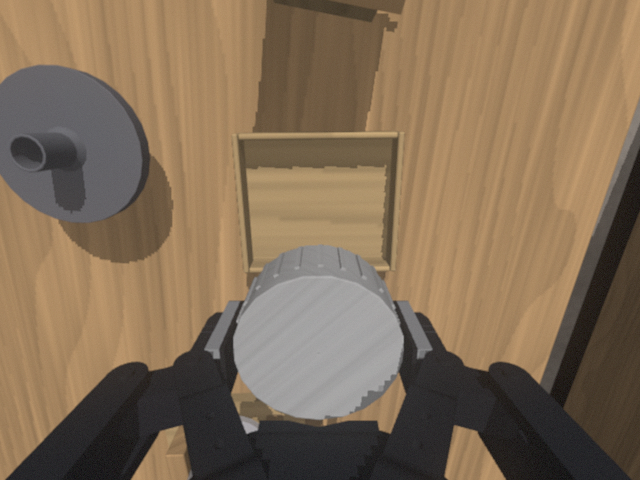

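View pics/top4.png

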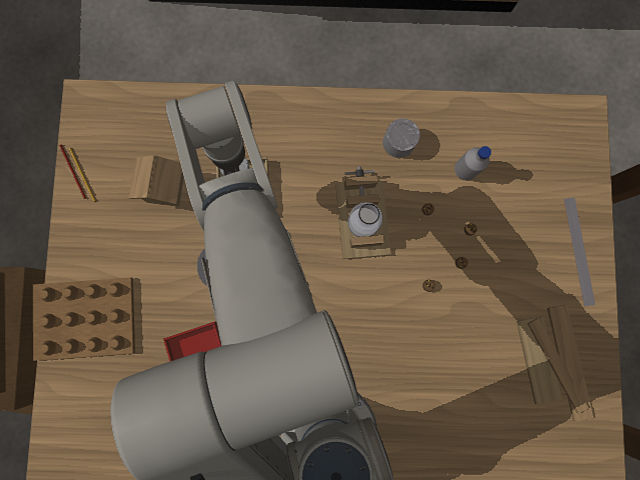

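The cap is held. Box rim corners in the wrist view are (236,135), (402,132), (393,268) and (249,272). In the top view, one cake has been knocked to (430,286).

Run:
```python
from h import *
c=cam("wrist",state())
P=np.array([unproj(c,u,.035) for u in [(236,135),(402,132),(393,268),(249,272)]]);print(P,P.mean(0))
t=cam("top")
for i,u in enumerate([(427.5,209.5),(471,229),(461.5,263),(430,286)]): print(unproj(t,u,.024))
```

```text
[[0.56578511 0.31149673 0.035     ]
 [0.71741674 0.32639401 0.035     ]
 [0.72976588 0.19140293 0.035     ]
 [0.57977794 0.17470582 0.035     ]] [0.64818642 0.25099987 0.035     ]
[ 0.59948257 -0.25545784  0.024     ]
[ 0.54891353 -0.37399668  0.024     ]
[ 0.45529255 -0.34710535  0.024     ]
[ 0.39101791 -0.26179026  0.024     ]
```

```bash
python3 -m handwheel '[{"tx":0,"ty":0.004,"tz":-0.03,"spin":0.0,"gripper":-1},{"tx":0,"ty":0.004,"tz":-0.06,"spin":0.0,"gripper":-1},{"tx":0,"ty":0.004,"tz":-0.09,"spin":0,"gripper":-1},{"tx":0,"ty":0.004,"tz":-0.12,"spin":0,"gripper":-1},{"tx":0,"ty":0.004,"tz":-0.15,"spin":0,"gripper":-1},{"tx":0,"ty":0.004,"tz":-0.175,"spin":0,"gripper":-1},{"tx":0,"ty":0.004,"tz":-0.195,"spin":0,"gripper":-1},{"tx":0,"ty":0.004,"tz":-0.207,"spin":0,"gripper":-1},{"tx":0,"ty":0.004,"tz":-0.213,"spin":0,"gripper":-1},{"tx":0,"ty":0.004,"tz":-0.213,"spin":0,"gripper":-1}]'
python3 -m handwheel '[{"tx":0,"ty":0,"tz":0,"spin":0,"gripper":0.7},{"tx":0,"ty":0,"tz":0,"spin":0,"gripper":0.9},{"tx":0,"ty":0,"tz":0,"spin":0,"gripper":0.9},{"tx":0,"ty":0,"tz":0.01,"spin":0,"gripper":0.9},{"tx":0,"ty":0,"tz":0.03,"spin":0,"gripper":0.9},{"tx":0,"ty":0,"tz":0.06,"spin":0,"gripper":0.9},{"tx":0,"ty":0,"tz":0.09,"spin":0,"gripper":0.9},{"tx":0,"ty":0,"tz":0.12,"spin":0,"gripper":0.9},{"tx":0,"ty":0,"tz":0.15,"spin":0,"gripper":0.9},{"tx":0,"ty":0,"tz":0.18,"spin":0,"gripper":0.9}]'
python3 - <<'E'
from h import *
s=state();print(s["q"])
im=capture("wrist");cv2.imwrite("pics/w5.png",im[:,:,::-1])
E
```

```text
t: 9.78
eef_pos: [0.6466, 0.2481, 0.0268]
tool_rot: [0.0, 0.999, 0.04, -0.001]
ft_force: [0.4, 0.5, -0.5]
width: 0.0652
t: 10.62
eef_pos: [0.6467, 0.2482, 0.2104]
tool_rot: [-0.0, 0.999, 0.04, 0.001]
ft_force: [1.3, 0.7, 0.3]
width: 0.0809
[3.64296150e-01 4.91773490e-01 1.51247332e+00 1.49982493e-05
 1.13599983e+00 2.84215942e-01]
```

View pics/w5.png

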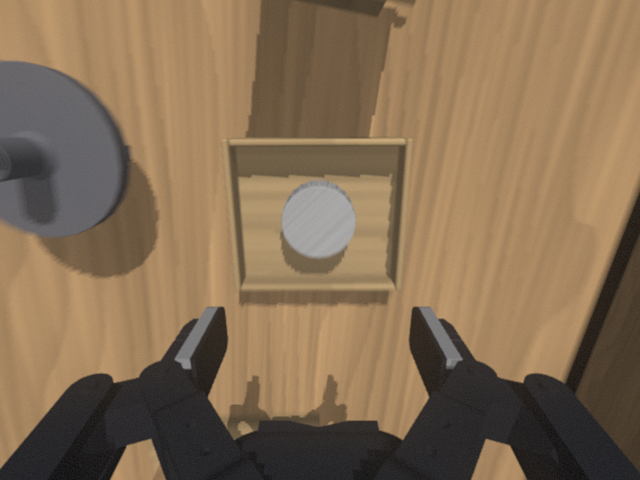

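Cap lies centred in the box at (318,220). Going to look at the jar and cakes.

```bash
python3 -m handwheel '[{"tx":-0.01,"ty":-0.035,"tz":0.01,"spin":-0.01,"gripper":0.3},{"tx":-0.02,"ty":-0.07,"tz":0.02,"spin":-0.02,"gripper":0.3},{"tx":-0.03,"ty":-0.105,"tz":0.03,"spin":-0.04,"gripper":0.3},{"tx":-0.04,"ty":-0.14,"tz":0.03,"spin":-0.06,"gripper":0.3},{"tx":-0.05,"ty":-0.175,"tz":0.03,"spin":-0.08,"gripper":0.3},{"tx":-0.06,"ty":-0.21,"tz":0.03,"spin":-0.08,"gripper":0.3},{"tx":-0.07,"ty":-0.245,"tz":0.03,"spin":-0.08,"gripper":0.3},{"tx":-0.08,"ty":-0.28,"tz":0.03,"spin":-0.08,"gripper":0.3},{"tx":-0.087,"ty":-0.31,"tz":0.03,"spin":-0.08,"gripper":0.3},{"tx":-0.087,"ty":-0.33,"tz":0.03,"spin":-0.08,"gripper":0.3}]'
python3 -m handwheel '[{"tx":0,"ty":0,"tz":0,"spin":0,"gripper":0.3},{"tx":0,"ty":0,"tz":0,"spin":0,"gripper":0.3}]'
python3 - <<'E'
from h import *
s=state();np.save("s6.npy",s,allow_pickle=True);c=cam("wrist",s)
im=capture("wrist")[:,:,::-1].copy();cv2.imwrite("pics/w6raw.png",im)
draw(im,c,[(.5595,-.079,.15,.0235)]);draw(im,c,[(x,y,.024,.016) for x,y in [(.599,-.255),(.549,-.374),(.455,-.347),(.391,-.262)]])
cv2.imwrite("pics/w6.png",im)
E
```

```text
t: 11.5
eef_pos: [0.5583, -0.0843, 0.2385]
tool_rot: [0.0, 1.0, -0.001, 0.0]
ft_force: [0.1, -0.9, -0.4]
width: 0.0559
t: 11.67
eef_pos: [0.5598, -0.0826, 0.2383]
tool_rot: [0.0, 1.0, -0.001, 0.001]
ft_force: [-0.2, -0.1, 0.1]
width: 0.0555
```

View pics/w6.png

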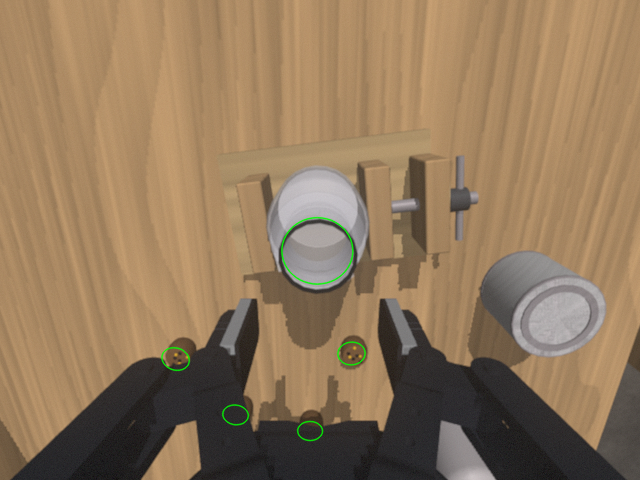

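Run:
```python
from h import *
s=np.load("s6.npy",allow_pickle=True).item();c=cam("wrist",s)
im=cv2.imread("pics/w6raw.png");g=cv2.cvtColor(im,cv2.COLOR_BGR2GRAY)
x0,y0=260,200
m=(g[200:305,262:372]<70).astype(np.uint8)
ys,xs=np.nonzero(m);print(xs.min()+262,xs.max()+262,ys.min()+200,ys.max()+200,len(xs))
cv2.imwrite("pics/jz.png",cv2.resize(im[190:310,250:390],None,fx=5,fy=5))
best=[]
gf=g.astype(np.float32)
for z in (.1505,.153):
  b=None
  for x in np.arange(.55,.57,.0005):
    for y in np.arange(-.092,-.07,.0005):
      q=np.concatenate([circ(c,x,y,z,r) for r in (.0245,.0255,.0265)]).astype(np.float32)
      sc=cv2.remap(gf,q[None,:,0],q[None,:,1],1).mean()
      if b is None or sc<b[0]: b=(sc,x,y)
  print(z,b)
```

```text
279 368 200 293 651
0.1505 (np.float32(73.13536), np.float64(0.5599999999999989), np.float64(-0.08299999999999999))
0.153 (np.float32(78.32811), np.float64(0.5599999999999989), np.float64(-0.08249999999999999))
```

View pics/jz.png

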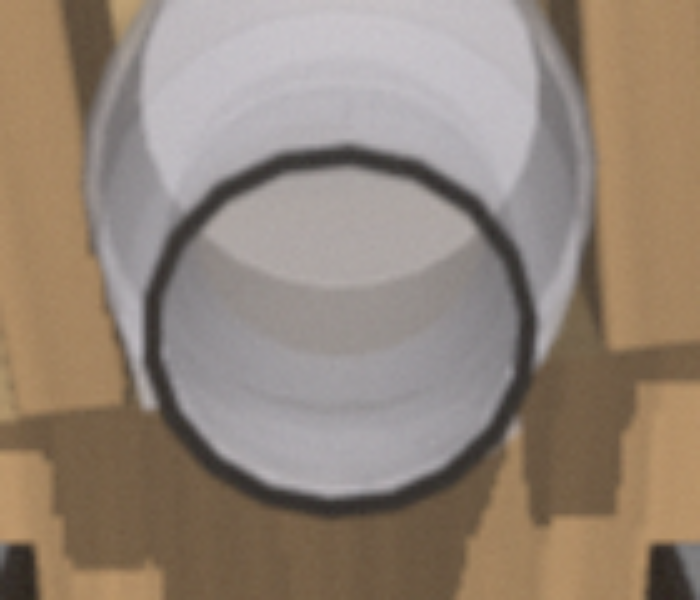

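```bash
python3 -m handwheel '[{"tx":0.01,"ty":-0.035,"tz":0,"spin":0,"gripper":0.3},{"tx":0.02,"ty":-0.07,"tz":0,"spin":0,"gripper":0.3},{"tx":0.03,"ty":-0.105,"tz":-0.01,"spin":0,"gripper":0.3},{"tx":0.039,"ty":-0.14,"tz":-0.03,"spin":0,"gripper":0.3},{"tx":0.039,"ty":-0.165,"tz":-0.06,"spin":0,"gripper":0.3},{"tx":0.039,"ty":-0.172,"tz":-0.09,"spin":0,"gripper":0.3},{"tx":0.039,"ty":-0.172,"tz":-0.12,"spin":0,"gripper":0.3},{"tx":0.039,"ty":-0.172,"tz":-0.138,"spin":0,"gripper":0.3},{"tx":0.039,"ty":-0.172,"tz":-0.138,"spin":0,"gripper":0.3},{"tx":0.039,"ty":-0.172,"tz":-0.138,"spin":0,"gripper":0.3}]' 20
python3 - <<'E'
from h import *
s=state();c=cam("wrist",s);print(s["eef_pos"])
im=capture("wrist")[:,:,::-1].copy()
draw(im,c,[(.599,-.255,.024,.016)]);cv2.imwrite("pics/w7.png",im)
E
```

```text
t: 12.55
eef_pos: [0.5988, -0.2524, 0.0989]
tool_rot: [-0.0, 1.0, 0.001, -0.001]
ft_force: [-0.5, -0.5, 0.9]
width: 0.0557
[ 0.59881962 -0.25238221  0.09886269]
```

View pics/w7.png

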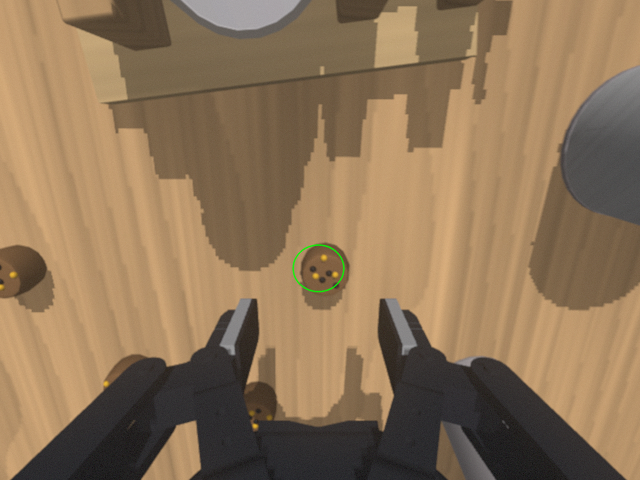

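```bash
python3 -m handwheel '[{"tx":0.002,"ty":-0.003,"tz":-0.03,"spin":0,"gripper":0.3},{"tx":0.002,"ty":-0.003,"tz":-0.055,"spin":0,"gripper":0.3},{"tx":0.002,"ty":-0.003,"tz":-0.07,"spin":0,"gripper":0.3},{"tx":0.002,"ty":-0.003,"tz":-0.075,"spin":0,"gripper":0.3},{"tx":0.002,"ty":-0.003,"tz":-0.075,"spin":0,"gripper":0.3},{"tx":0.002,"ty":-0.003,"tz":-0.075,"spin":0,"gripper":0}]' 20
python3 -m handwheel '[{"tx":0,"ty":0,"tz":0,"spin":0,"gripper":-0.3},{"tx":0,"ty":0,"tz":0,"spin":0,"gripper":-0.5},{"tx":0,"ty":0,"tz":0,"spin":0,"gripper":-0.6},{"tx":0,"ty":0,"tz":0,"spin":0,"gripper":-0.7},{"tx":0,"ty":0,"tz":0,"spin":0,"gripper":-1},{"tx":0,"ty":0,"tz":0,"spin":0,"gripper":-1},{"tx":0,"ty":0,"tz":0,"spin":0,"gripper":-1}]' 20
python3 - <<'E'
from h import *
s=state();c=cam("wrist",s);print(s["eef_pos"],s["width"],s["ft_force"])
im=capture("wrist")[:,:,::-1].copy()
cv2.imwrite("pics/w8.png",im)
E
```

```text
t: 13.1
eef_pos: [0.6017, -0.2569, 0.0257]
tool_rot: [0.0, 1.0, 0.0, 0.001]
ft_force: [-0.2, 0.2, -0.7]
width: 0.0452
t: 13.68
eef_pos: [0.602, -0.2572, 0.0262]
tool_rot: [0.0, 1.0, -0.0, 0.001]
ft_force: [-0.9, 1.5, 8.1]
width: 0.0325
[ 0.60199171 -0.25716157  0.02623012] 0.032470576776826986 [-0.90780747  1.48395103  8.11368917]
```

View pics/w8.png

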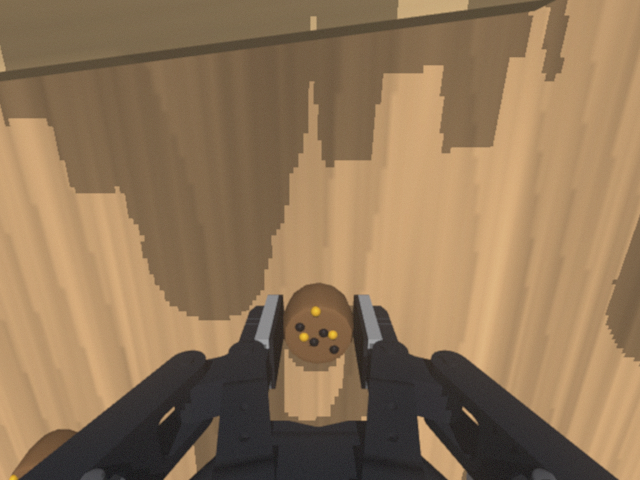

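```bash
python3 -m handwheel '[{"tx":0,"ty":0,"tz":0.02,"spin":0,"gripper":-1},{"tx":0,"ty":0,"tz":0.055,"spin":0,"gripper":-1},{"tx":0,"ty":0,"tz":0.09,"spin":0,"gripper":-1},{"tx":0,"ty":0.0,"tz":0.125,"spin":0,"gripper":-1},{"tx":0,"ty":0.02,"tz":0.155,"spin":0,"gripper":-1},{"tx":-0.01,"ty":0.04,"tz":0.18,"spin":0,"gripper":-1},{"tx":-0.02,"ty":0.075,"tz":0.19,"spin":0,"gripper":-1},{"tx":-0.03,"ty":0.11,"tz":0.19,"spin":0,"gripper":-1},{"tx":-0.042,"ty":0.145,"tz":0.19,"spin":0,"gripper":-1},{"tx":-0.042,"ty":0.175,"tz":0.19,"spin":0,"gripper":-1}]'
python3 -m handwheel '[{"tx":0,"ty":0,"tz":0,"spin":0,"gripper":-1},{"tx":0,"ty":0,"tz":0,"spin":0,"gripper":-1}]'
python3 - <<'E'
from h import *
s=state();c=cam("wrist",s);print(s["eef_pos"],s["width"],s["ft_force"])
im=capture("wrist")[:,:,::-1].copy()
cv2.imwrite("pics/w9.png",im)
E
```

```text
t: 14.57
eef_pos: [0.5567, -0.0801, 0.2154]
tool_rot: [-0.0, 1.0, -0.0, 0.0]
ft_force: [1.3, 0.4, -0.6]
width: 0.0325
t: 14.73
eef_pos: [0.5589, -0.0805, 0.2153]
tool_rot: [0.0, 1.0, 0.001, 0.001]
ft_force: [0.4, -0.4, -0.4]
width: 0.0321
[ 0.55890653 -0.08049295  0.21533049] 0.03207839652662562 [ 0.3599156  -0.38708974 -0.38273936]
```

View pics/w9.png

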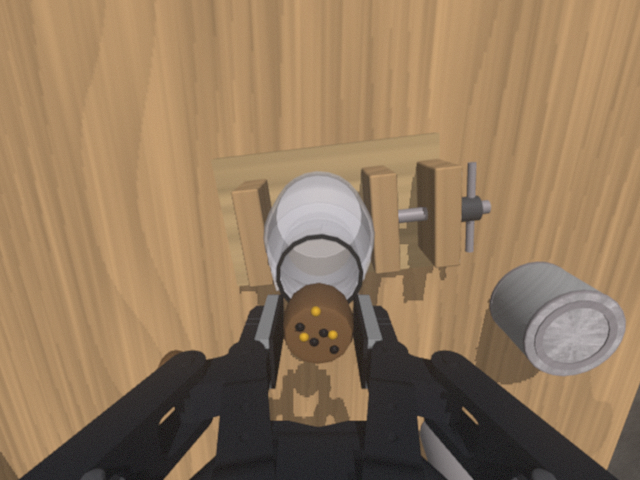

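```bash
python3 -m handwheel '[{"tx":0.001,"ty":-0.0015,"tz":-0.015,"spin":0,"gripper":-1},{"tx":0.001,"ty":-0.0015,"tz":-0.03,"spin":0,"gripper":-1},{"tx":0.001,"ty":-0.0015,"tz":-0.041,"spin":0,"gripper":-1},{"tx":0.001,"ty":-0.0015,"tz":-0.041,"spin":0,"gripper":-1},{"tx":0.001,"ty":-0.0015,"tz":-0.041,"spin":0,"gripper":-1},{"tx":0.001,"ty":-0.0015,"tz":-0.041,"spin":0,"gripper":0.1},{"tx":0.001,"ty":-0.0015,"tz":-0.041,"spin":0,"gripper":0.3},{"tx":0.001,"ty":-0.0015,"tz":-0.041,"spin":0,"gripper":0.3},{"tx":0.001,"ty":-0.0015,"tz":-0.011,"spin":0,"gripper":0.3},{"tx":0.001,"ty":-0.0015,"tz":0.022,"spin":0,"gripper":0.3}]'
python3 - <<'E'
from h import *
s=state();c=cam("wrist",s);print(s["eef_pos"],s["width"],s["ft_force"])
im=capture("wrist")[:,:,::-1].copy()
cv2.imwrite("pics/w10.png",im)
E
```

```text
t: 15.62
eef_pos: [0.5584, -0.083, 0.2356]
tool_rot: [-0.0, 1.0, 0.0, -0.002]
ft_force: [0.9, 0.4, 0.1]
width: 0.0552
[ 0.55838721 -0.08303524  0.23561065] 0.05520738399333372 [0.86355464 0.42520357 0.11511969]
```

View pics/w10.png

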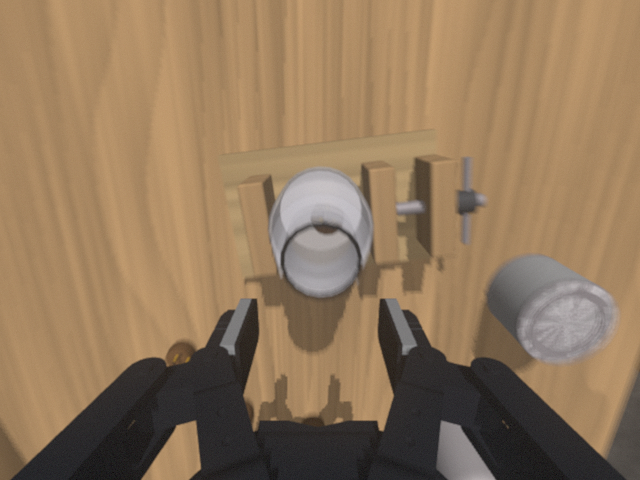

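Cake 0 went in: it shows through the mouth at (325,228). Next is the knocked cake.

```bash
python3 -m handwheel '[{"tx":-0.025,"ty":-0.027,"tz":0,"spin":0,"gripper":0.3},{"tx":-0.05,"ty":-0.054,"tz":0,"spin":0,"gripper":0.3},{"tx":-0.075,"ty":-0.08,"tz":0,"spin":0,"gripper":0.3},{"tx":-0.1,"ty":-0.106,"tz":-0.01,"spin":0,"gripper":0.3},{"tx":-0.12,"ty":-0.13,"tz":-0.03,"spin":0,"gripper":0.3},{"tx":-0.14,"ty":-0.15,"tz":-0.055,"spin":0,"gripper":0.3},{"tx":-0.16,"ty":-0.17,"tz":-0.08,"spin":0,"gripper":0.3},{"tx":-0.169,"ty":-0.18,"tz":-0.11,"spin":0,"gripper":0.3},{"tx":-0.169,"ty":-0.18,"tz":-0.137,"spin":0,"gripper":0.3},{"tx":-0.169,"ty":-0.18,"tz":-0.137,"spin":0,"gripper":0.3}]' 20
python3 -m handwheel '[{"tx":0,"ty":0,"tz":0,"spin":0,"gripper":0.3}]'
python3 - <<'E'
from h import *
s=state();c=cam("wrist",s);print(s["eef_pos"])
im=capture("wrist")[:,:,::-1].copy()
draw(im,c,[(.391,-.262,.024,.016)]);cv2.imwrite("pics/w11.png",im)
im=capture("scene")[:,:,::-1].copy()
cv2.imwrite("pics/s11.png",cv2.resize(im[240:440,120:380],None,fx=3,fy=3))
E
```

```text
t: 16.5
eef_pos: [0.3881, -0.2625, 0.096]
tool_rot: [-0.002, 1.0, -0.001, -0.002]
ft_force: [-1.2, 0.7, -0.8]
width: 0.0558
t: 16.58
eef_pos: [0.3903, -0.2631, 0.0991]
tool_rot: [-0.001, 1.0, -0.0, -0.001]
ft_force: [-0.9, -0.2, 0.1]
width: 0.0554
[ 0.39032082 -0.26306083  0.09914793]
```

View pics/w11.png

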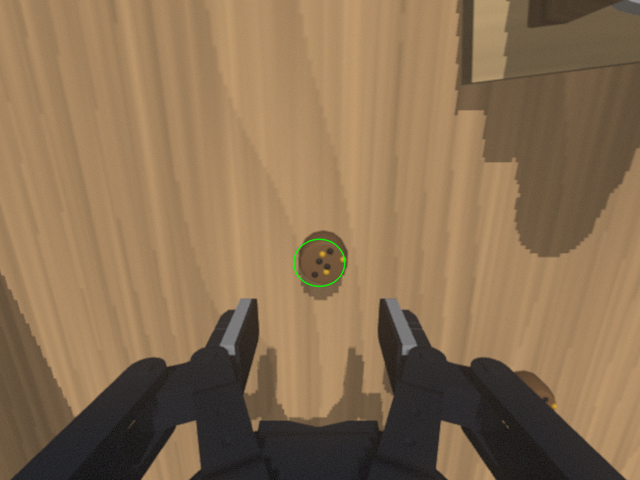

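View pics/s11.png

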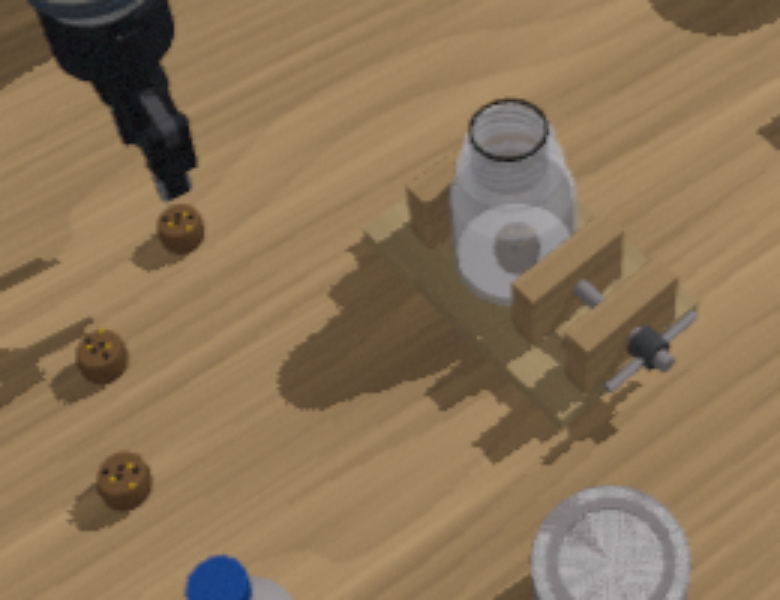

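Cake 0 is in the jar, seen through the glass in the scene view. This cake is at (322,262), matching the overlay.

```bash
python3 -m handwheel '[{"tx":0.001,"ty":0.001,"tz":-0.03,"spin":0,"gripper":0.3},{"tx":0.001,"ty":0.001,"tz":-0.055,"spin":0,"gripper":0.3},{"tx":0.001,"ty":0.001,"tz":-0.07,"spin":0,"gripper":0.3},{"tx":0.001,"ty":0.001,"tz":-0.075,"spin":0,"gripper":0.3},{"tx":0.001,"ty":0.001,"tz":-0.075,"spin":0,"gripper":0.1},{"tx":0.001,"ty":0.001,"tz":-0.075,"spin":0,"gripper":-0.2},{"tx":0.001,"ty":0.001,"tz":-0.075,"spin":0,"gripper":-0.4}]' 20
python3 -m handwheel '[{"tx":0,"ty":0,"tz":0,"spin":0,"gripper":-0.6},{"tx":0,"ty":0,"tz":0,"spin":0,"gripper":-0.7},{"tx":0,"ty":0,"tz":0,"spin":0,"gripper":-1},{"tx":0,"ty":0,"tz":0,"spin":0,"gripper":-1},{"tx":0,"ty":0,"tz":0,"spin":0,"gripper":-1},{"tx":0,"ty":0,"tz":0,"spin":0,"gripper":-1},{"tx":0,"ty":0,"tz":0.02,"spin":0,"gripper":-1},{"tx":0,"ty":0,"tz":0.055,"spin":0,"gripper":-1},{"tx":0,"ty":0,"tz":0.09,"spin":0,"gripper":-1},{"tx":0,"ty":0,"tz":0.125,"spin":0,"gripper":-1}]' 20
```

```text
t: 17.27
eef_pos: [0.393, -0.2629, 0.0259]
tool_rot: [0.001, 1.0, 0.0, 0.001]
ft_force: [0.1, 0.2, 0.3]
width: 0.0311
t: 18.1
eef_pos: [0.3916, -0.2621, 0.1515]
tool_rot: [0.0, 1.0, -0.0, 0.0]
ft_force: [0.8, -0.7, -0.2]
width: 0.031
```

```bash
python3 -m handwheel '[{"tx":0,"ty":0,"tz":0.035,"spin":0,"gripper":-1},{"tx":0.01,"ty":0.01,"tz":0.06,"spin":0,"gripper":-1},{"tx":0.035,"ty":0.036,"tz":0.065,"spin":0,"gripper":-1},{"tx":0.06,"ty":0.064,"tz":0.065,"spin":0,"gripper":-1},{"tx":0.085,"ty":0.09,"tz":0.065,"spin":0,"gripper":-1},{"tx":0.11,"ty":0.116,"tz":0.065,"spin":0,"gripper":-1},{"tx":0.135,"ty":0.143,"tz":0.065,"spin":0,"gripper":-1},{"tx":0.155,"ty":0.165,"tz":0.065,"spin":0,"gripper":-1},{"tx":0.168,"ty":0.18,"tz":0.065,"spin":0,"gripper":-1},{"tx":0.168,"ty":0.18,"tz":0.065,"spin":0,"gripper":-1}]'
python3 -m handwheel '[{"tx":0,"ty":0,"tz":0,"spin":0,"gripper":-1},{"tx":0,"ty":0,"tz":0,"spin":0,"gripper":-1}]'
python3 - <<'E'
from h import *
s=state();c=cam("wrist",s);print(s["eef_pos"],s["width"],s["ft_force"])
im=capture("wrist")[:,:,::-1].copy()
cv2.imwrite("pics/w12.png",im)
E
```

```text
t: 18.93
eef_pos: [0.5623, -0.0796, 0.2154]
tool_rot: [-0.0, 1.0, 0.001, 0.001]
ft_force: [-0.5, -0.9, -0.5]
width: 0.031
t: 19.1
eef_pos: [0.5592, -0.0826, 0.2147]
tool_rot: [0.0, 1.0, 0.0, -0.0]
ft_force: [-0.5, 0.0, 0.1]
width: 0.031
[ 0.55916963 -0.08260768  0.21473487] 0.03098288207340787 [-0.4912244   0.04783906  0.10758368]
```

View pics/w12.png

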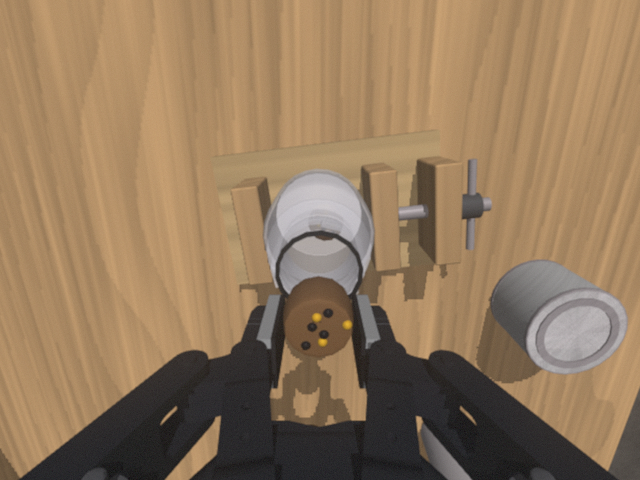

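```bash
python3 -m handwheel '[{"tx":0.0005,"ty":-0.0005,"tz":-0.015,"spin":0,"gripper":-1},{"tx":0.0005,"ty":-0.0005,"tz":-0.03,"spin":0,"gripper":-1},{"tx":0.0005,"ty":-0.0005,"tz":-0.041,"spin":0,"gripper":-1},{"tx":0.0005,"ty":-0.0005,"tz":-0.041,"spin":0,"gripper":-1},{"tx":0.0005,"ty":-0.0005,"tz":-0.041,"spin":0,"gripper":-1},{"tx":0.0005,"ty":-0.0005,"tz":-0.041,"spin":0,"gripper":0.1},{"tx":0.0005,"ty":-0.0005,"tz":-0.041,"spin":0,"gripper":0.3},{"tx":0.0005,"ty":-0.0005,"tz":-0.041,"spin":0,"gripper":0.3},{"tx":0.0005,"ty":-0.0005,"tz":-0.011,"spin":0,"gripper":0.3},{"tx":0.0005,"ty":-0.0005,"tz":0.022,"spin":0,"gripper":0.3}]'
python3 - <<'E'
from h import *
s=state();c=cam("wrist",s);print(s["eef_pos"],s["width"],s["ft_force"])
im=capture("wrist")[:,:,::-1].copy()
cv2.imwrite("pics/w13.png",im)
E
```

```text
t: 19.98
eef_pos: [0.5589, -0.0825, 0.2356]
tool_rot: [-0.0, 1.0, 0.0, -0.002]
ft_force: [1.4, -0.2, -0.1]
width: 0.0557
[ 0.55887064 -0.08253859  0.23558714] 0.05570586032340557 [ 1.38577906 -0.18328715 -0.10333377]
```

View pics/w13.png

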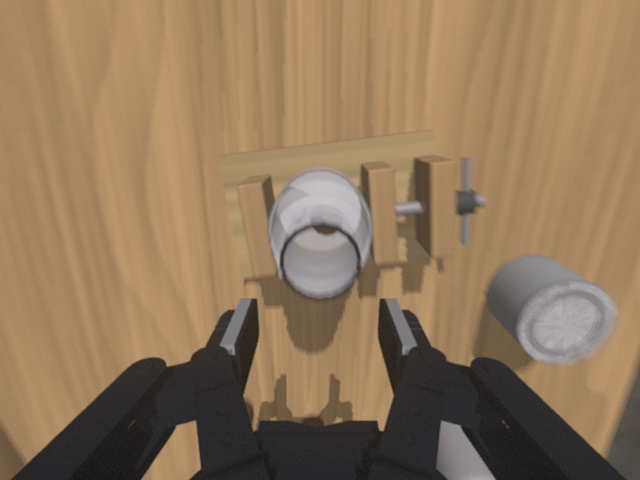

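```bash
python3 -m handwheel '[{"tx":-0.012,"ty":-0.033,"tz":0,"spin":0,"gripper":0.3},{"tx":-0.025,"ty":-0.066,"tz":0,"spin":0,"gripper":0.3},{"tx":-0.038,"ty":-0.1,"tz":0,"spin":0,"gripper":0.3},{"tx":-0.05,"ty":-0.13,"tz":-0.015,"spin":0,"gripper":0.3},{"tx":-0.062,"ty":-0.16,"tz":-0.035,"spin":0,"gripper":0.3},{"tx":-0.075,"ty":-0.19,"tz":-0.055,"spin":0,"gripper":0.3},{"tx":-0.087,"ty":-0.22,"tz":-0.08,"spin":0,"gripper":0.3},{"tx":-0.1,"ty":-0.25,"tz":-0.105,"spin":0,"gripper":0.3},{"tx":-0.104,"ty":-0.265,"tz":-0.13,"spin":0,"gripper":0.3},{"tx":-0.104,"ty":-0.265,"tz":-0.137,"spin":0,"gripper":0.3}]' 20
python3 -m handwheel '[{"tx":0,"ty":0,"tz":0,"spin":0,"gripper":0.3}]'
python3 - <<'E'
from h import *
s=state();c=cam("wrist",s);print(s["eef_pos"])
im=capture("wrist")[:,:,::-1].copy()
draw(im,c,[(.4553,-.347,.024,.016),(.549,-.374,.024,.016)]);cv2.imwrite("pics/w14.png",im)
im=capture("scene")[:,:,::-1].copy()
cv2.imwrite("pics/s14.png",cv2.resize(im[240:440,120:380],None,fx=3,fy=3))
E
```

```text
t: 20.87
eef_pos: [0.4541, -0.3497, 0.0965]
tool_rot: [-0.001, 1.0, -0.001, -0.001]
ft_force: [-0.9, 1.0, -0.3]
width: 0.0557
t: 20.95
eef_pos: [0.455, -0.3476, 0.0976]
tool_rot: [-0.001, 1.0, -0.001, -0.001]
ft_force: [0.5, 1.0, -0.7]
width: 0.0553
[ 0.45502087 -0.3475873   0.09763451]
```

View pics/w14.png

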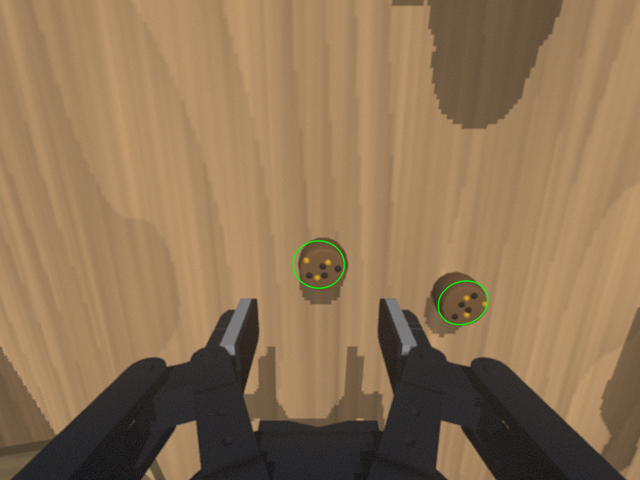

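View pics/s14.png

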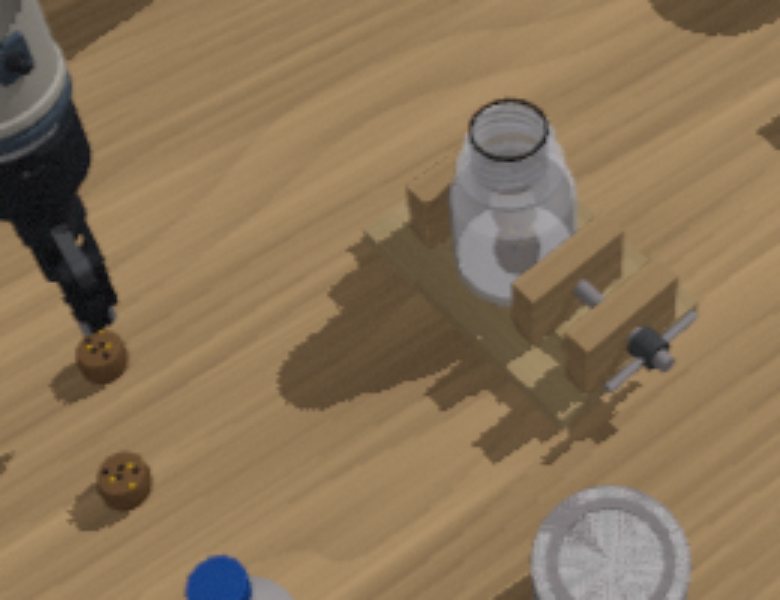

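Two cakes are stacked in the jar. The next cake is at (321,264), on the overlay.

```bash
python3 -m handwheel '[{"tx":0.001,"ty":0,"tz":-0.03,"spin":0,"gripper":0.3},{"tx":0.001,"ty":0,"tz":-0.055,"spin":0,"gripper":0.3},{"tx":0.001,"ty":0,"tz":-0.07,"spin":0,"gripper":0.3},{"tx":0.001,"ty":0,"tz":-0.074,"spin":0,"gripper":0.3},{"tx":0.001,"ty":0,"tz":-0.074,"spin":0,"gripper":0.1},{"tx":0.001,"ty":0,"tz":-0.074,"spin":0,"gripper":-0.2},{"tx":0.001,"ty":0,"tz":-0.074,"spin":0,"gripper":-0.4}]' 20
python3 -m handwheel '[{"tx":0,"ty":0,"tz":0,"spin":0,"gripper":-0.6},{"tx":0,"ty":0,"tz":0,"spin":0,"gripper":-0.7},{"tx":0,"ty":0,"tz":0,"spin":0,"gripper":-1},{"tx":0,"ty":0,"tz":0,"spin":0,"gripper":-1},{"tx":0,"ty":0,"tz":0,"spin":0,"gripper":-1},{"tx":0,"ty":0,"tz":0,"spin":0,"gripper":-1},{"tx":0,"ty":0,"tz":0.02,"spin":0,"gripper":-1},{"tx":0,"ty":0,"tz":0.055,"spin":0,"gripper":-1},{"tx":0,"ty":0,"tz":0.09,"spin":0,"gripper":-1},{"tx":0,"ty":0,"tz":0.125,"spin":0,"gripper":-1}]' 20
```

```text
t: 21.63
eef_pos: [0.4586, -0.3481, 0.0272]
tool_rot: [0.001, 1.0, 0.0, 0.001]
ft_force: [0.3, 0.1, 0.2]
width: 0.0322
t: 22.47
eef_pos: [0.4571, -0.3477, 0.1524]
tool_rot: [0.0, 1.0, -0.0, 0.0]
ft_force: [1.5, -0.1, -0.2]
width: 0.032
```

```bash
python3 -m handwheel '[{"tx":0,"ty":0,"tz":0.035,"spin":0,"gripper":-1},{"tx":0.01,"ty":0.025,"tz":0.06,"spin":0,"gripper":-1},{"tx":0.023,"ty":0.06,"tz":0.065,"spin":0,"gripper":-1},{"tx":0.037,"ty":0.095,"tz":0.065,"spin":0,"gripper":-1},{"tx":0.05,"ty":0.13,"tz":0.065,"spin":0,"gripper":-1},{"tx":0.064,"ty":0.165,"tz":0.065,"spin":0,"gripper":-1},{"tx":0.078,"ty":0.2,"tz":0.065,"spin":0,"gripper":-1},{"tx":0.092,"ty":0.235,"tz":0.065,"spin":0,"gripper":-1},{"tx":0.103,"ty":0.265,"tz":0.065,"spin":0,"gripper":-1},{"tx":0.103,"ty":0.265,"tz":0.065,"spin":0,"gripper":-1}]'
python3 -m handwheel '[{"tx":0,"ty":0,"tz":0,"spin":0,"gripper":-1},{"tx":0,"ty":0,"tz":0,"spin":0,"gripper":-1}]'
python3 - <<'E'
from h import *
s=state();c=cam("wrist",s);print(s["eef_pos"],s["width"],s["ft_force"])
im=capture("wrist")[:,:,::-1].copy()
cv2.imwrite("pics/w15.png",im)
E
```

```text
t: 23.3
eef_pos: [0.5621, -0.0781, 0.2164]
tool_rot: [-0.001, 1.0, 0.002, 0.001]
ft_force: [-0.1, 0.1, -0.4]
width: 0.032
t: 23.47
eef_pos: [0.5601, -0.083, 0.2158]
tool_rot: [0.0, 1.0, 0.0, 0.0]
ft_force: [-0.0, -0.3, -0.4]
width: 0.0322
[ 0.56009402 -0.08297654  0.21581365] 0.032196789019216715 [-0.04630877 -0.25380613 -0.43542763]
```

View pics/w15.png

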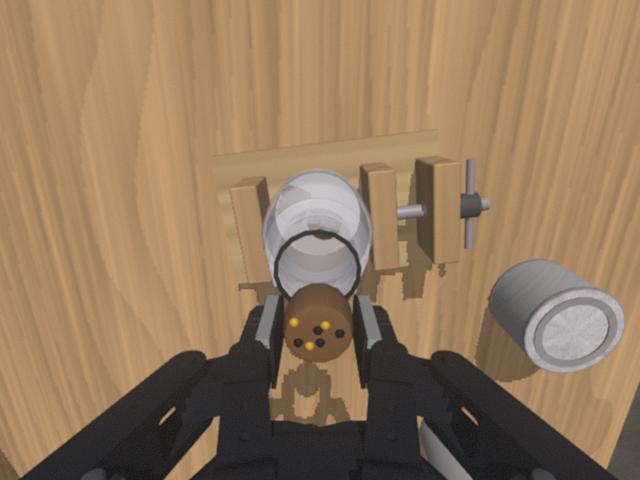

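```bash
python3 -m handwheel '[{"tx":0,"ty":0.0005,"tz":-0.015,"spin":0,"gripper":-1},{"tx":0,"ty":0.0005,"tz":-0.03,"spin":0,"gripper":-1},{"tx":0,"ty":0.0005,"tz":-0.041,"spin":0,"gripper":-1},{"tx":0,"ty":0.0005,"tz":-0.041,"spin":0,"gripper":-1},{"tx":0,"ty":0.0005,"tz":-0.041,"spin":0,"gripper":-1},{"tx":0,"ty":0.0005,"tz":-0.041,"spin":0,"gripper":0.1},{"tx":0,"ty":0.0005,"tz":-0.041,"spin":0,"gripper":0.3},{"tx":0,"ty":0.0005,"tz":-0.041,"spin":0,"gripper":0.3},{"tx":0,"ty":0.0005,"tz":-0.011,"spin":0,"gripper":0.3},{"tx":0,"ty":0.0005,"tz":0.022,"spin":0,"gripper":0.3}]'
python3 -c "
from h import *
print(state()['eef_pos'])
cv2.imwrite('pics/w16.png',capture('wrist')[:,:,::-1])"
python3 -m handwheel '[{"tx":-0.001,"ty":-0.036,"tz":0,"spin":0,"gripper":0.3},{"tx":-0.002,"ty":-0.072,"tz":0,"spin":0,"gripper":0.3},{"tx":-0.004,"ty":-0.108,"tz":0,"spin":0,"gripper":0.3},{"tx":-0.006,"ty":-0.144,"tz":-0.01,"spin":0,"gripper":0.3},{"tx":-0.008,"ty":-0.18,"tz":-0.025,"spin":0,"gripper":0.3},{"tx":-0.01,"ty":-0.21,"tz":-0.05,"spin":0,"gripper":0.3},{"tx":-0.01,"ty":-0.24,"tz":-0.075,"spin":0,"gripper":0.3},{"tx":-0.01,"ty":-0.27,"tz":-0.1,"spin":0,"gripper":0.3},{"tx":-0.01,"ty":-0.292,"tz":-0.13,"spin":0,"gripper":0.3},{"tx":-0.01,"ty":-0.292,"tz":-0.138,"spin":0,"gripper":0.3}]' 20
python3 -m handwheel '[{"tx":0,"ty":0,"tz":0,"spin":0,"gripper":0.3}]'
python3 - <<'E'
from h import *
s=state();c=cam("wrist",s);print(s["eef_pos"])
im=capture("wrist")[:,:,::-1].copy()
draw(im,c,[(.549,-.374,.024,.016)]);cv2.imwrite("pics/w17.png",im)
im=capture("scene")[:,:,::-1].copy()
cv2.imwrite("pics/s17.png",cv2.resize(im[240:440,120:380],None,fx=3,fy=3))
E
```

```text
t: 24.35
eef_pos: [0.5589, -0.082, 0.2366]
tool_rot: [-0.0, 1.0, 0.0, -0.002]
ft_force: [0.7, -0.3, 0.8]
width: 0.0553
[ 0.55886663 -0.08202368  0.23660269]
t: 25.23
eef_pos: [0.5485, -0.3773, 0.0953]
tool_rot: [-0.0, 1.0, -0.001, -0.001]
ft_force: [-1.7, 1.0, -0.3]
width: 0.0558
t: 25.32
eef_pos: [0.5486, -0.3743, 0.0965]
tool_rot: [-0.001, 1.0, -0.001, -0.002]
ft_force: [0.7, 0.6, 0.0]
width: 0.056
[ 0.54862773 -0.37434945  0.09654677]
```

View pics/w17.png

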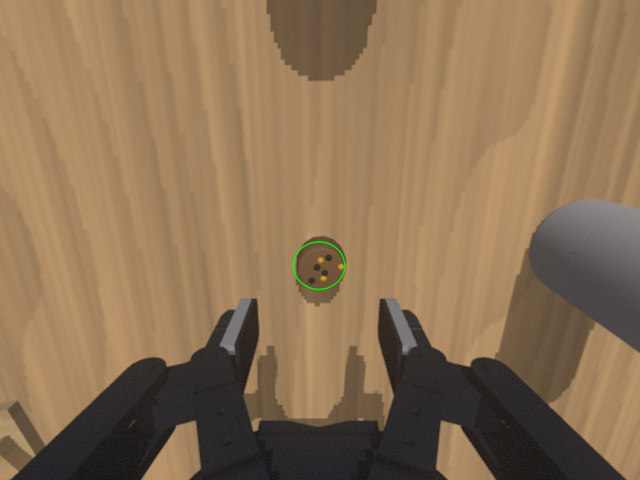

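View pics/s17.png

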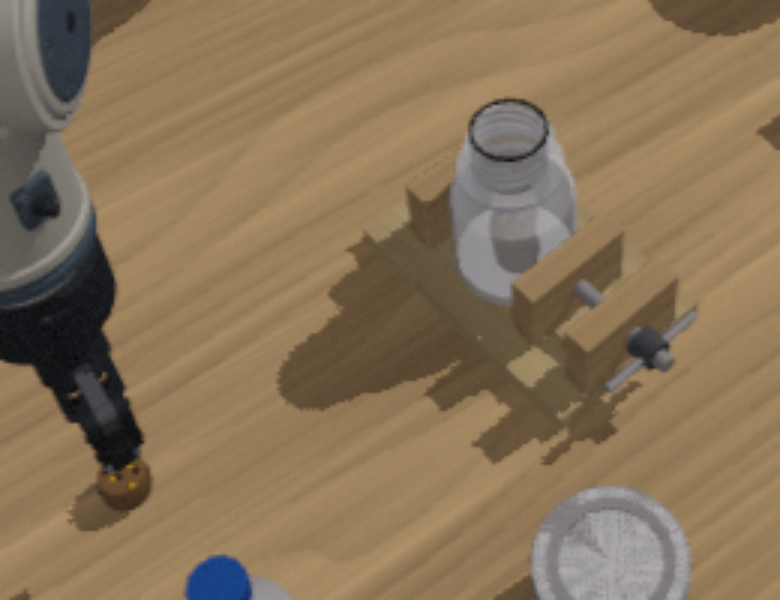

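```bash
python3 -m handwheel '[{"tx":0.001,"ty":0,"tz":-0.03,"spin":0,"gripper":0.3},{"tx":0.001,"ty":0,"tz":-0.055,"spin":0,"gripper":0.3},{"tx":0.001,"ty":0,"tz":-0.068,"spin":0,"gripper":0.3},{"tx":0.001,"ty":0,"tz":-0.073,"spin":0,"gripper":0.3},{"tx":0.001,"ty":0,"tz":-0.073,"spin":0,"gripper":0.1},{"tx":0.001,"ty":0,"tz":-0.073,"spin":0,"gripper":-0.2},{"tx":0.001,"ty":0,"tz":-0.073,"spin":0,"gripper":-0.4}]' 20
python3 -m handwheel '[{"tx":0,"ty":0,"tz":0,"spin":0,"gripper":-0.6},{"tx":0,"ty":0,"tz":0,"spin":0,"gripper":-0.7},{"tx":0,"ty":0,"tz":0,"spin":0,"gripper":-1},{"tx":0,"ty":0,"tz":0,"spin":0,"gripper":-1},{"tx":0,"ty":0,"tz":0,"spin":0,"gripper":-1},{"tx":0,"ty":0,"tz":0,"spin":0,"gripper":-1},{"tx":0,"ty":0,"tz":0.02,"spin":0,"gripper":-1},{"tx":0,"ty":0,"tz":0.055,"spin":0,"gripper":-1},{"tx":0,"ty":0,"tz":0.09,"spin":0,"gripper":-1},{"tx":0,"ty":0,"tz":0.125,"spin":0,"gripper":-1}]' 20
python3 -m handwheel '[{"tx":0,"ty":0,"tz":0.035,"spin":0,"gripper":-1},{"tx":0.0,"ty":0.025,"tz":0.06,"spin":0,"gripper":-1},{"tx":0.001,"ty":0.06,"tz":0.065,"spin":0,"gripper":-1},{"tx":0.003,"ty":0.095,"tz":0.065,"spin":0,"gripper":-1},{"tx":0.004,"ty":0.13,"tz":0.065,"spin":0,"gripper":-1},{"tx":0.005,"ty":0.165,"tz":0.065,"spin":0,"gripper":-1},{"tx":0.007,"ty":0.2,"tz":0.065,"spin":0,"gripper":-1},{"tx":0.009,"ty":0.235,"tz":0.065,"spin":0,"gripper":-1},{"tx":0.009,"ty":0.265,"tz":0.065,"spin":0,"gripper":-1},{"tx":0.009,"ty":0.292,"tz":0.065,"spin":0,"gripper":-1}]'
python3 -m handwheel '[{"tx":0,"ty":0,"tz":0,"spin":0,"gripper":-1},{"tx":0,"ty":0,"tz":0,"spin":0,"gripper":-1}]'
python3 - <<'E'
from h import *
s=state();c=cam("wrist",s);print(s["eef_pos"],s["width"],s["ft_force"])
im=capture("wrist")[:,:,::-1].copy()
cv2.imwrite("pics/w18.png",im)
E
```

```text
t: 26.0
eef_pos: [0.5524, -0.3747, 0.0283]
tool_rot: [0.001, 1.0, 0.0, 0.001]
ft_force: [0.6, -0.3, -0.5]
width: 0.0309
t: 26.83
eef_pos: [0.551, -0.3742, 0.1531]
tool_rot: [-0.0, 1.0, -0.0, -0.0]
ft_force: [1.2, 0.3, -0.3]
width: 0.0311
t: 27.67
eef_pos: [0.5602, -0.0804, 0.2171]
tool_rot: [-0.0, 1.0, 0.0, 0.001]
ft_force: [0.0, 0.1, 0.7]
width: 0.0305
t: 27.83
eef_pos: [0.5604, -0.0811, 0.217]
tool_rot: [0.0, 1.0, 0.001, 0.0]
ft_force: [0.1, -1.1, -0.4]
width: 0.0314
[ 0.56036966 -0.08114516  0.21700394] 0.031422149968834974 [ 0.08525704 -1.12390733 -0.3604857 ]
```

View pics/w18.png

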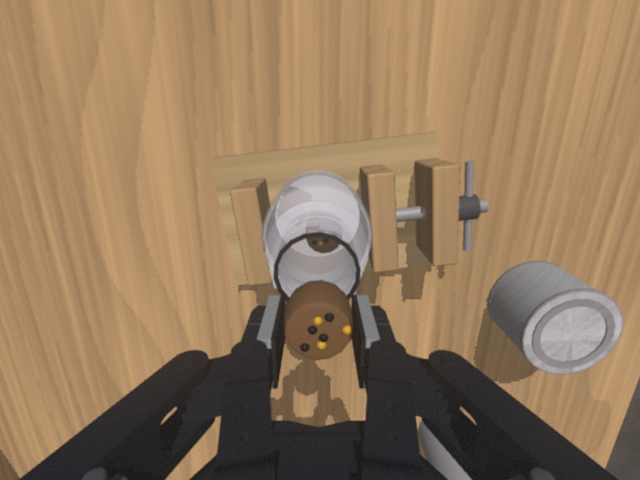

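View pics/w16.png

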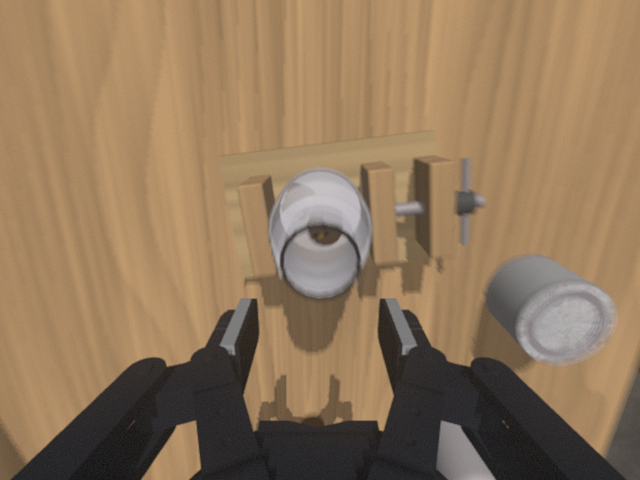

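Column is stable; release the last cake.

```bash
python3 -m handwheel '[{"tx":-0.0005,"ty":-0.001,"tz":-0.015,"spin":0,"gripper":-1},{"tx":-0.0005,"ty":-0.001,"tz":-0.03,"spin":0,"gripper":-1},{"tx":-0.0005,"ty":-0.001,"tz":-0.042,"spin":0,"gripper":-1},{"tx":-0.0005,"ty":-0.001,"tz":-0.042,"spin":0,"gripper":-1},{"tx":-0.0005,"ty":-0.001,"tz":-0.042,"spin":0,"gripper":-1},{"tx":-0.0005,"ty":-0.001,"tz":-0.042,"spin":0,"gripper":0.1},{"tx":-0.0005,"ty":-0.001,"tz":-0.042,"spin":0,"gripper":0.3},{"tx":-0.0005,"ty":-0.001,"tz":-0.042,"spin":0,"gripper":0.3},{"tx":-0.0005,"ty":-0.001,"tz":-0.012,"spin":0,"gripper":0.3},{"tx":-0.0005,"ty":-0.001,"tz":0.022,"spin":0,"gripper":0.3}]'
python3 -m handwheel '[{"tx":0,"ty":0.035,"tz":0.03,"spin":0,"gripper":0.3},{"tx":0,"ty":0.07,"tz":0.03,"spin":0,"gripper":0.3},{"tx":0,"ty":0.07,"tz":0.03,"spin":0,"gripper":0.3}]'
python3 - <<'E'
from h import *
s=state();c=cam("wrist",s);print(s["eef_pos"],s["width"],s["ft_force"])
im=capture("wrist")[:,:,::-1].copy()
cv2.imwrite("pics/w19.png",im)
cv2.imwrite("pics/s19.png",capture("scene")[:,:,::-1])
cv2.imwrite("pics/t19.png",capture("top")[:,:,::-1])
E
```

```text
t: 28.72
eef_pos: [0.5583, -0.083, 0.2375]
tool_rot: [-0.0, 1.0, 0.0, -0.002]
ft_force: [0.8, -0.7, 0.2]
width: 0.0555
t: 28.97
eef_pos: [0.5611, -0.0088, 0.2715]
tool_rot: [-0.001, 1.0, 0.001, 0.003]
ft_force: [0.2, 0.7, -0.6]
width: 0.0554
[ 0.56110772 -0.00878559  0.27153023] 0.055424409023250056 [ 0.17724576  0.69097792 -0.62413801]
```

View pics/w19.png

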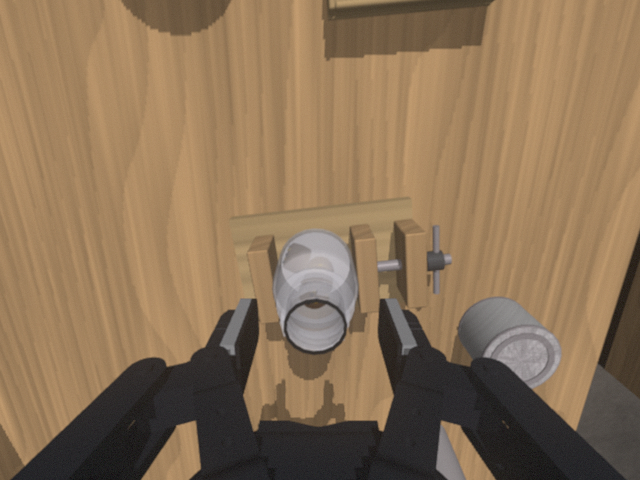

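View pics/s19.png

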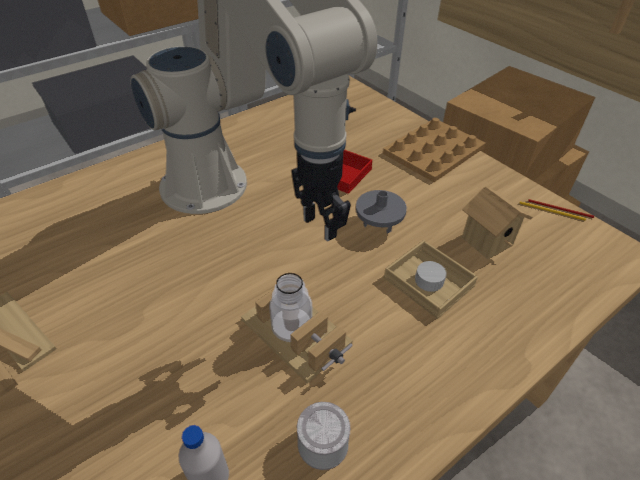

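View pics/t19.png

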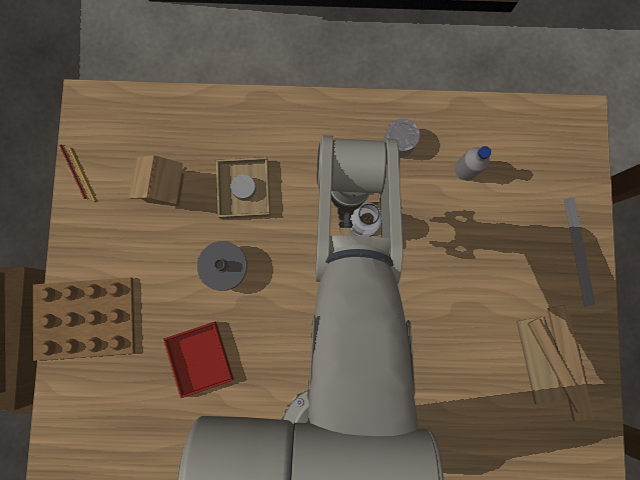

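All four cakes are stacked in the jar, the cap is in the box, and the bench is clear of cakes. Next, the dish.

```bash
python3 -m handwheel '[{"tx":-0.013,"ty":0.03,"tz":0,"spin":0,"gripper":0.3},{"tx":-0.026,"ty":0.06,"tz":0,"spin":0,"gripper":0.3},{"tx":-0.039,"ty":0.09,"tz":0,"spin":0,"gripper":0.3},{"tx":-0.052,"ty":0.12,"tz":0,"spin":0,"gripper":0.3},{"tx":-0.066,"ty":0.15,"tz":0,"spin":0,"gripper":0.3},{"tx":-0.08,"ty":0.18,"tz":-0.02,"spin":0,"gripper":0.3},{"tx":-0.094,"ty":0.21,"tz":-0.04,"spin":0,"gripper":0.3},{"tx":-0.108,"ty":0.24,"tz":-0.055,"spin":0,"gripper":0.3},{"tx":-0.122,"ty":0.27,"tz":-0.07,"spin":0,"gripper":0.3},{"tx":-0.134,"ty":0.3,"tz":-0.07,"spin":0,"gripper":0.3}]' 100
python3 -m handwheel '[{"tx":0,"ty":0,"tz":0,"spin":0,"gripper":0.3},{"tx":0,"ty":0,"tz":0,"spin":0,"gripper":0.3}]'
python3 - <<'E'
from h import *
s=state();c=cam("wrist",s);print(s["eef_pos"],s["q"])
np.save("s20.npy",s,allow_pickle=True)
im=capture("wrist")[:,:,::-1].copy();cv2.imwrite("pics/w20raw.png",im)
draw(im,c,[(.427,.290,.1055,.014),(.427,.290,.0655,.065)]);cv2.imwrite("pics/w20.png",im)
E
```

```text
t: 29.95
eef_pos: [0.4236, 0.2858, 0.1951]
tool_rot: [0.002, 1.0, -0.001, -0.002]
ft_force: [0.5, -0.2, -0.1]
width: 0.0556
t: 30.12
eef_pos: [0.4254, 0.2869, 0.1976]
tool_rot: [0.001, 1.0, 0.001, -0.001]
ft_force: [-0.4, -0.7, -0.4]
width: 0.0554
[0.42544197 0.28686795 0.19758894] [ 5.90570440e-01  2.41736296e-01  1.92084351e+00 -4.52855656e-04
  9.80513694e-01  5.88773036e-01]
```

View pics/w20.png

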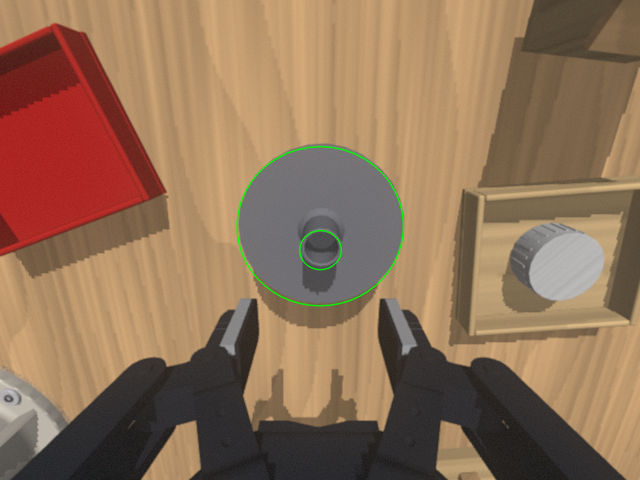

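```bash
python3 -m handwheel '[{"tx":0.0015,"ty":0.004,"tz":-0.03,"spin":0,"gripper":0.3},{"tx":0.0015,"ty":0.004,"tz":-0.06,"spin":0,"gripper":0.3},{"tx":0.0015,"ty":0.004,"tz":-0.09,"spin":0,"gripper":0.3},{"tx":0.0015,"ty":0.004,"tz":-0.105,"spin":0,"gripper":0.3},{"tx":0.0015,"ty":0.004,"tz":-0.11,"spin":0,"gripper":0.3},{"tx":0.0015,"ty":0.004,"tz":-0.11,"spin":0,"gripper":0.3},{"tx":0.0015,"ty":0.004,"tz":-0.11,"spin":0,"gripper":0}]' 100
python3 - <<'E'
from h import *
s=state();print(s["eef_pos"],s["ft_force"])
cv2.imwrite("pics/w21.png",capture("wrist")[:,:,::-1])
E
```

```text
t: 30.75
eef_pos: [0.4282, 0.2901, 0.089]
tool_rot: [-0.0, 1.0, -0.001, 0.0]
ft_force: [0.1, -0.6, 0.4]
width: 0.0446
[0.42820623 0.29011255 0.08901972] [ 0.07494261 -0.57249891  0.39903334]
```

View pics/w21.png

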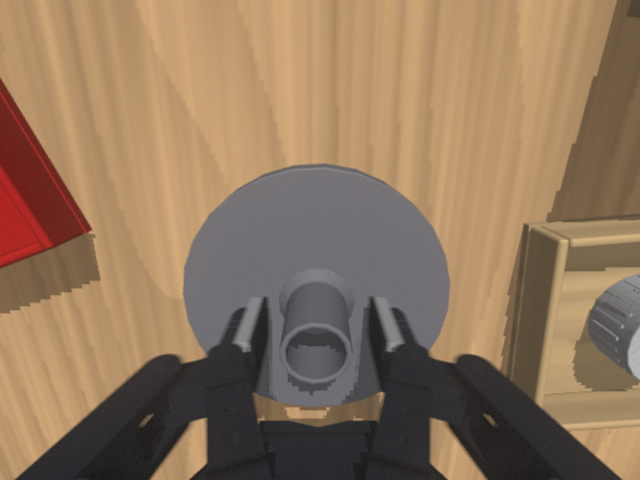

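```bash
python3 -m handwheel '[{"tx":0,"ty":0,"tz":0,"spin":0,"gripper":-0.2},{"tx":0,"ty":0,"tz":0,"spin":0,"gripper":-0.5},{"tx":0,"ty":0,"tz":0,"spin":0,"gripper":-0.7},{"tx":0,"ty":0,"tz":0,"spin":0,"gripper":-1},{"tx":0,"ty":0,"tz":0,"spin":0,"gripper":-1},{"tx":0,"ty":0,"tz":0,"spin":0,"gripper":-1},{"tx":0,"ty":0,"tz":0,"spin":0,"gripper":-1},{"tx":0,"ty":0,"tz":0,"spin":0,"gripper":-1}]' 100
python3 - <<'E'
from h import *
s=state();c=cam("wrist",s);print(s["eef_pos"],s["ft_force"],s["width"])
im=capture("wrist")[:,:,::-1].copy()
for y in (.290,.291): draw(im,c,[(s["eef_pos"][0],y,.1055,.014),(s["eef_pos"][0],y,.0655,.065)],col=(0,255,0) if y==.29 else (0,0,255))
cv2.imwrite("pics/w22.png",im)
E
```

```text
t: 31.47
eef_pos: [0.4283, 0.2912, 0.09]
tool_rot: [-0.001, 1.0, 0.0, 0.001]
ft_force: [0.7, -1.8, 8.4]
width: 0.0258
[0.42827754 0.29120465 0.0899752 ] [ 0.67681055 -1.78850666  8.3567431 ] 0.0258056997184093
```

View pics/w22.png

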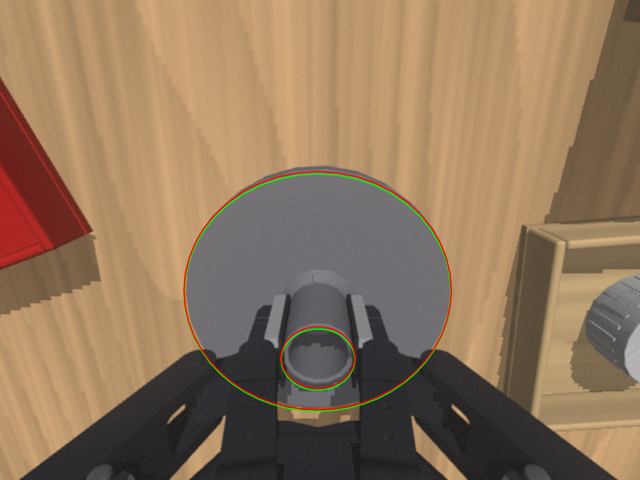

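```bash
python3 -m handwheel '[{"tx":0,"ty":0,"tz":0.01,"spin":0,"gripper":-1},{"tx":0,"ty":0,"tz":0.03,"spin":0,"gripper":-1},{"tx":0,"ty":0,"tz":0.055,"spin":0,"gripper":-1},{"tx":0,"ty":0,"tz":0.08,"spin":0,"gripper":-1},{"tx":0,"ty":0,"tz":0.105,"spin":0,"gripper":-1},{"tx":0,"ty":0,"tz":0.13,"spin":0,"gripper":-1},{"tx":0,"ty":0,"tz":0.155,"spin":0,"gripper":-1},{"tx":0,"ty":0,"tz":0.175,"spin":0,"gripper":-1},{"tx":0,"ty":0,"tz":0.19,"spin":0,"gripper":-1},{"tx":0,"ty":0,"tz":0.19,"spin":0,"gripper":-1}]'
python3 -m handwheel '[{"tx":0.007,"ty":-0.02,"tz":0,"spin":0,"gripper":-1},{"tx":0.015,"ty":-0.04,"tz":0,"spin":0,"gripper":-1},{"tx":0.022,"ty":-0.06,"tz":0,"spin":0,"gripper":-1},{"tx":0.03,"ty":-0.085,"tz":0,"spin":0,"gripper":-1},{"tx":0.038,"ty":-0.11,"tz":0,"spin":0,"gripper":-1},{"tx":0.046,"ty":-0.135,"tz":0,"spin":0,"gripper":-1},{"tx":0.055,"ty":-0.16,"tz":0,"spin":0,"gripper":-1},{"tx":0.064,"ty":-0.185,"tz":0,"spin":0,"gripper":-1},{"tx":0.07,"ty":-0.2,"tz":0,"spin":0,"gripper":-1},{"tx":0.07,"ty":-0.2,"tz":0,"spin":0,"gripper":-1}]'
python3 - <<'E'
from h import *
s=state();c=cam("wrist",s);print(s["eef_pos"],s["ft_force"],s["width"])
cv2.imwrite("pics/w23.png",capture("wrist")[:,:,::-1])
cv2.imwrite("pics/s23.png",capture("scene")[:,:,::-1])
E
```

```text
t: 32.35
eef_pos: [0.4285, 0.2916, 0.2826]
tool_rot: [-0.002, 1.0, 0.0, 0.003]
ft_force: [0.7, 0.9, -1.6]
width: 0.0263
t: 33.18
eef_pos: [0.4976, 0.0882, 0.2778]
tool_rot: [0.001, 1.0, -0.001, -0.0]
ft_force: [0.9, -0.0, -1.6]
width: 0.0261
[0.4975849  0.08820051 0.27781267] [ 0.85362454 -0.0420448  -1.57169079] 0.02607174764876962
```

View pics/w23.png

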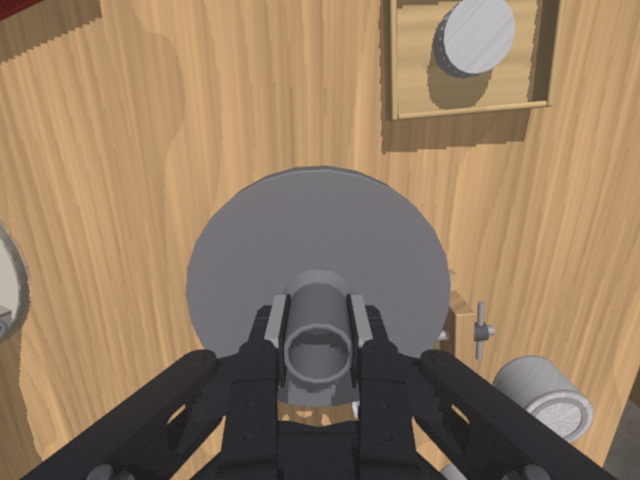

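View pics/s23.png

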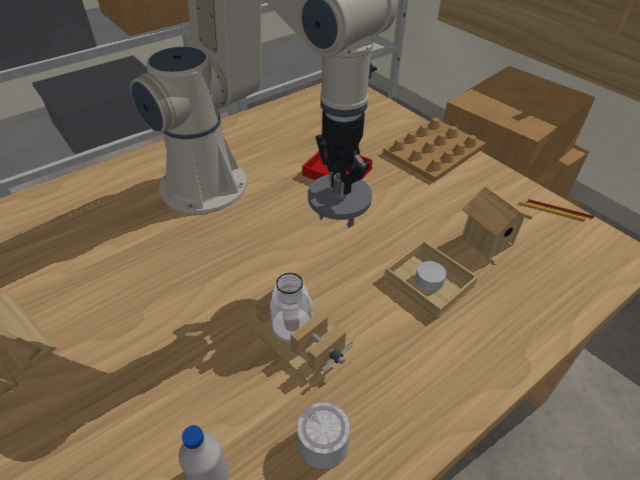

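The dish is held level. I'll fit its offset in the tool frame.

Run:
```python
from h import *
s=state();c=cam("wrist",s);im=cv2.imread("pics/w23.png")
g=cv2.GaussianBlur(cv2.cvtColor(im,cv2.COLOR_BGR2GRAY),(3,3),0).astype(np.float32)
T=s["eef_pos"]
a=np.radians(np.arange(15,166,2)) # +y half (top of image)
def cp(x,y,z,r): return proj(c,np.c_[x+r*np.cos(a),y+r*np.sin(a),np.full(len(a),z)]).astype(np.float32)
for dz in (-.0225,-.0245,-.0265):
  b=[]
  for dx in np.arange(-.004,.0041,.0005):
    for dy in np.arange(-.004,.0061,.0005):
      q1=cp(T[0]+dx,T[1]+dy,T[2]+dz,.064);q2=cp(T[0]+dx,T[1]+dy,T[2]+dz,.066)
      f=lambda q:cv2.remap(g,q[None,:,0],q[None,:,1],1)
      b.append(((f(q2)-f(q1)).mean(),dx,dy))
  print(dz,sorted(b)[-3:])
```

```text
-0.0225 [(np.float32(28.997662), np.float64(-0.001), np.float64(0.002)), (np.float32(29.254883), np.float64(0.001), np.float64(0.002)), (np.float32(29.256592), np.float64(0.0014999999999999996), np.float64(0.002))]
-0.0245 [(np.float32(32.171066), np.float64(0.0005000000000000004), np.float64(0.002)), (np.float32(32.90904), np.float64(0.0005000000000000004), np.float64(0.0014999999999999996)), (np.float32(33.5166), np.float64(0.0), np.float64(0.0014999999999999996))]
-0.0265 [(np.float32(36.9109), np.float64(-0.0005), np.float64(0.0014999999999999996)), (np.float32(38.531544), np.float64(0.0005000000000000004), np.float64(0.0014999999999999996)), (np.float32(39.90874), np.float64(0.0), np.float64(0.0014999999999999996))]
```

```bash
python3 -m handwheel '[{"tx":0.005,"ty":-0.015,"tz":0,"spin":0,"gripper":-1},{"tx":0.013,"ty":-0.038,"tz":0,"spin":0,"gripper":-1},{"tx":0.022,"ty":-0.063,"tz":0,"spin":0,"gripper":-1},{"tx":0.031,"ty":-0.088,"tz":0,"spin":0,"gripper":-1},{"tx":0.04,"ty":-0.113,"tz":0,"spin":0,"gripper":-1},{"tx":0.048,"ty":-0.135,"tz":0,"spin":0,"gripper":-1},{"tx":0.056,"ty":-0.155,"tz":0,"spin":0,"gripper":-1},{"tx":0.06,"ty":-0.168,"tz":0,"spin":0,"gripper":-1},{"tx":0.062,"ty":-0.174,"tz":0,"spin":0,"gripper":-1},{"tx":0.062,"ty":-0.174,"tz":0,"spin":0,"gripper":-1}]'
python3 -m handwheel '[{"tx":0,"ty":0,"tz":-0.005,"spin":0,"gripper":-1},{"tx":0,"ty":0,"tz":-0.015,"spin":0,"gripper":-1},{"tx":0,"ty":0,"tz":-0.02,"spin":0,"gripper":-1},{"tx":0,"ty":0,"tz":-0.02,"spin":0,"gripper":-1},{"tx":0,"ty":0,"tz":-0.02,"spin":0,"gripper":-1}]'
python3 - <<'E'
from h import *
s=state();c=cam("wrist",s);print(s["eef_pos"],s["ft_force"],s["width"])
cv2.imwrite("pics/s24.png",cv2.resize(capture("scene")[100:400,160:460,::-1],(600,600)))
E
```

```text
t: 34.12
eef_pos: [0.5593, -0.0833, 0.2781]
tool_rot: [-0.0, 1.0, -0.0, -0.0]
ft_force: [-0.4, -0.1, -1.2]
width: 0.0256
t: 34.53
eef_pos: [0.5588, -0.0826, 0.2577]
tool_rot: [-0.0, 1.0, 0.0, -0.001]
ft_force: [-0.1, 0.1, -1.4]
width: 0.026
[ 0.5587978  -0.08262138  0.25768514] [-0.12010692  0.10786456 -1.44578913] 0.02600901929732936
```

View pics/s24.png

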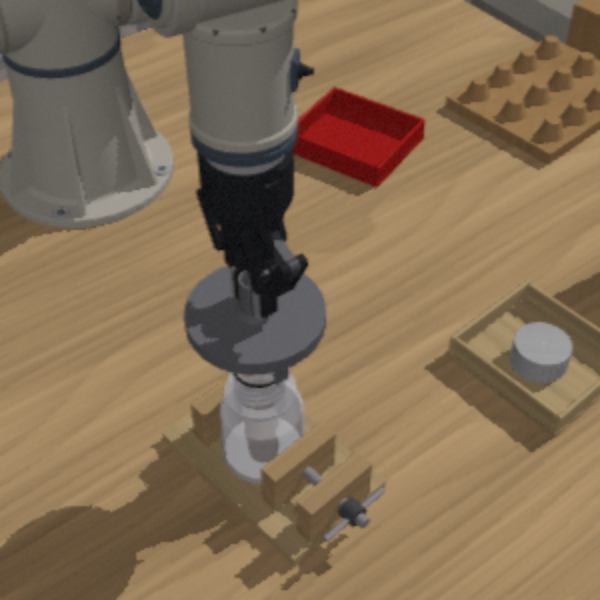

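```bash
python3 -m handwheel '[{"tx":0.001,"ty":-0.0012,"tz":-0.01,"spin":0,"gripper":-1},{"tx":0.001,"ty":-0.0012,"tz":-0.02,"spin":0,"gripper":-1},{"tx":0.001,"ty":-0.0012,"tz":-0.03,"spin":0,"gripper":-1},{"tx":0.001,"ty":-0.0012,"tz":-0.04,"spin":0,"gripper":-1},{"tx":0.001,"ty":-0.0012,"tz":-0.048,"spin":0,"gripper":-1},{"tx":0.001,"ty":-0.0012,"tz":-0.052,"spin":0,"gripper":-1},{"tx":0.001,"ty":-0.0012,"tz":-0.052,"spin":0,"gripper":-1},{"tx":0.001,"ty":-0.0012,"tz":-0.052,"spin":0,"gripper":-1}]' 120
python3 - <<'E'
from h import *
s=state();print(s["eef_pos"],s["ft_force"],s["ft_torque"],s["width"])
cv2.imwrite("pics/s25.png",cv2.resize(capture("scene")[180:380,200:400,::-1],(600,600)))
cv2.imwrite("pics/w25.png",capture("wrist")[:,:,::-1])
E
```

```text
t: 35.25
eef_pos: [0.5599, -0.0843, 0.206]
tool_rot: [-0.0, 1.0, -0.0, -0.001]
ft_force: [-0.3, 0.5, -1.7]
width: 0.0254
[ 0.55993301 -0.08429966  0.20597125] [-0.26754243  0.52020611 -1.73425105] [0.22818916 0.17603881 0.02800542] 0.025377901546856645
```

View pics/s25.png

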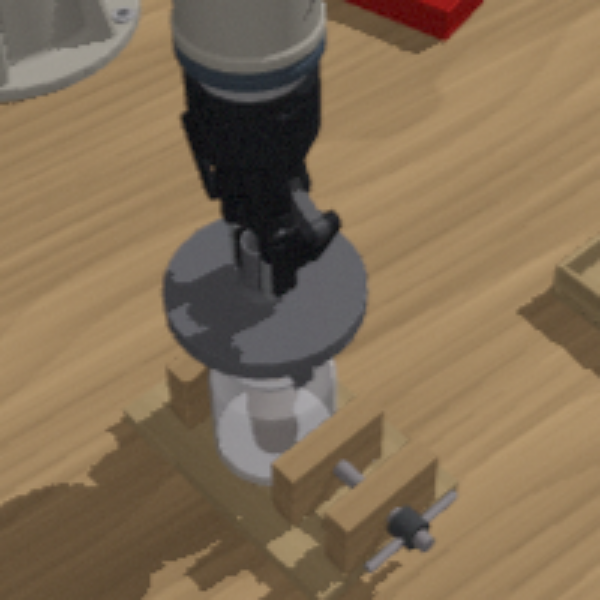

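View pics/w25.png

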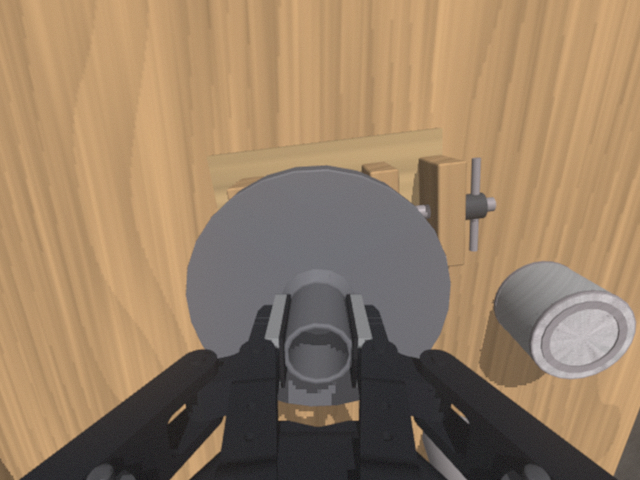

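```bash
python3 -m handwheel '[{"tx":0,"ty":0,"tz":-0.002,"spin":0,"gripper":-1},{"tx":0,"ty":0,"tz":-0.004,"spin":0,"gripper":-1},{"tx":0,"ty":0,"tz":-0.006,"spin":0,"gripper":-1},{"tx":0,"ty":0,"tz":-0.006,"spin":0,"gripper":-1}]'
python3 -c "
from h import *
s=state();print(s['ft_force'],s['ft_torque'])"
python3 -m handwheel '[{"tx":0,"ty":0,"tz":-0.001,"spin":0,"gripper":-1},{"tx":0,"ty":0,"tz":-0.002,"spin":0,"gripper":-1},{"tx":0,"ty":0,"tz":-0.003,"spin":0,"gripper":-1},{"tx":0,"ty":0,"tz":-0.003,"spin":0,"gripper":-1}]'
python3 -c "
from h import *
s=state();print(s['ft_force'],s['ft_torque'])"
```

```text
t: 35.68
eef_pos: [0.5628, -0.0862, 0.2055]
tool_rot: [0.002, 1.0, 0.0, 0.003]
ft_force: [-7.2, -5.8, 35.3]
width: 0.0257
[-7.18169537 -5.77334822 35.3116398 ] [-0.10004013  2.30614472  0.31006353]
t: 36.02
eef_pos: [0.5635, -0.0859, 0.202]
tool_rot: [0.001, 1.0, 0.0, 0.004]
ft_force: [-0.7, -2.4, 5.6]
width: 0.0254
[-0.72968545 -2.40159998  5.56740729] [-0.40929834  0.40256645  0.0889086 ]
```

Run:
```python
from h import *
s=state();print(s["eef_pos"],s["ft_force"],s["ft_torque"],s["width"],s["dq"])
cv2.imwrite("pics/s26.png",cv2.resize(capture("scene")[180:380,200:400,::-1],(600,600)))
cv2.imwrite("pics/w26.png",capture("wrist")[:,:,::-1])
s=state();print(s["eef_pos"],s["ft_force"])
```

```text
[ 0.56353579 -0.0858957   0.20204886] [-0.72968545 -2.40159998  5.56740729] [-0.40929834  0.40256645  0.0889086 ] 0.025421904702120867 [ 0.0051541   0.02598034  0.03562851  0.01171113 -0.01408902  0.00229346]
[ 0.56177647 -0.08539941  0.19984957] [-0.85398511 -3.55102986  2.31100532]
```

View pics/s26.png

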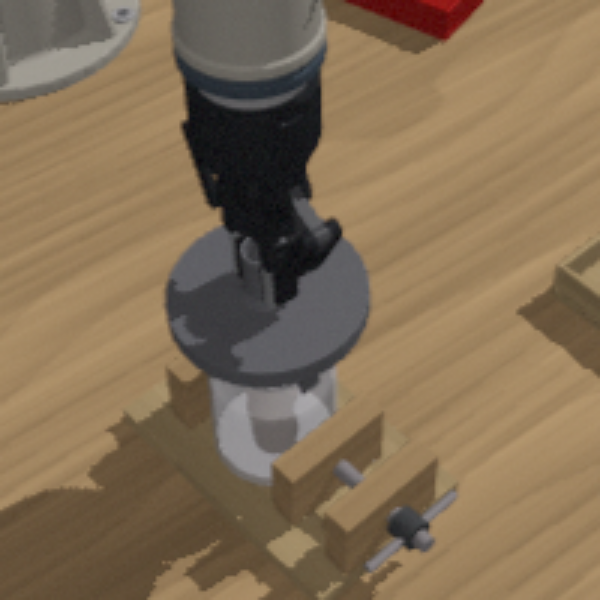

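View pics/w26.png

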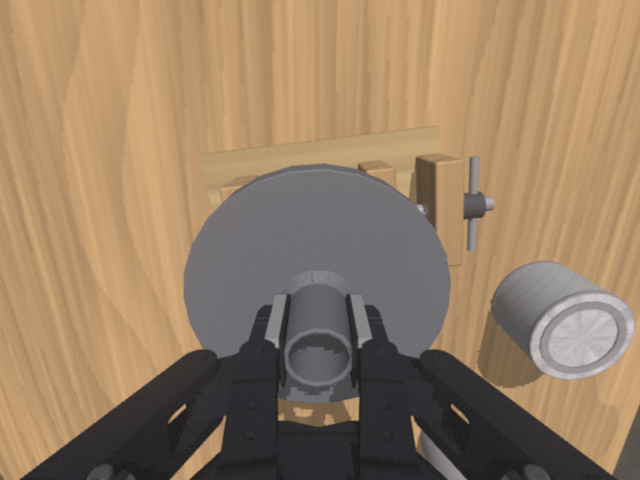

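```bash
python3 -m handwheel '[{"tx":0,"ty":0,"tz":0,"spin":0,"gripper":-1},{"tx":0,"ty":0,"tz":0,"spin":0,"gripper":-1},{"tx":0,"ty":0,"tz":0,"spin":0,"gripper":-1}]'
python3 - <<'E'
from h import *
s=state();c=cam("wrist",s);print(s["eef_pos"],s["ft_force"],s["ft_torque"])
im=capture("wrist")[:,:,::-1].copy()
g=cv2.GaussianBlur(cv2.cvtColor(im,cv2.COLOR_BGR2GRAY),(3,3),0).astype(np.float32)
T=s["eef_pos"]
a=np.radians(np.arange(25,156,2))
def cp(x,y,z,r): return proj(c,np.c_[x+r*np.cos(a),y+r*np.sin(a),np.full(len(a),z)]).astype(np.float32)
for dz in (-.0205,-.0225,-.0245,-.0265,-.0285,-.0305):
  b=[]
  for dx in np.arange(-.004,.0041,.0005):
    for dy in np.arange(-.004,.0061,.0005):
      q1=cp(T[0]+dx,T[1]+dy,T[2]+dz,.064);q2=cp(T[0]+dx,T[1]+dy,T[2]+dz,.066)
      f=lambda q:cv2.remap(g,q[None,:,0],q[None,:,1],1)
      b.append(((f(q2)-f(q1)).mean(),dx,dy))
  print(dz,sorted(b)[-1])
E
```

```text
t: 36.37
eef_pos: [0.5608, -0.0848, 0.1979]
tool_rot: [0.0, 1.0, 0.0, 0.001]
ft_force: [0.0, -2.3, 3.1]
width: 0.0256
[ 0.56084632 -0.08475734  0.19790068] [ 0.02790836 -2.25979752  3.11684173] [-0.39971571 -0.07842444  0.04252231]
-0.0205 (np.float32(30.248816), np.float64(0.0005000000000000004), np.float64(0.003))
-0.0225 (np.float32(32.577976), np.float64(0.0), np.float64(0.0025000000000000005))
-0.0245 (np.float32(36.234108), np.float64(0.0), np.float64(0.0025000000000000005))
-0.0265 (np.float32(37.46749), np.float64(0.0), np.float64(0.0025000000000000005))
-0.0285 (np.float32(38.56475), np.float64(0.0), np.float64(0.0025000000000000005))
-0.0305 (np.float32(38.47341), np.float64(-0.0005), np.float64(0.002))
```

```bash
python3 -m handwheel '[{"tx":0,"ty":0,"tz":-0.001,"spin":0,"gripper":-1},{"tx":0,"ty":0,"tz":-0.002,"spin":0,"gripper":-1},{"tx":0,"ty":0,"tz":-0.003,"spin":0,"gripper":-1},{"tx":0,"ty":0,"tz":-0.003,"spin":0,"gripper":-1},{"tx":0,"ty":0,"tz":-0.003,"spin":0,"gripper":-1}]'
python3 -m handwheel '[{"tx":0,"ty":0,"tz":-0.001,"spin":0,"gripper":-1},{"tx":0,"ty":0,"tz":-0.002,"spin":0,"gripper":-1},{"tx":0,"ty":0,"tz":-0.003,"spin":0,"gripper":-1},{"tx":0,"ty":0,"tz":-0.003,"spin":0,"gripper":-1},{"tx":0,"ty":0,"tz":-0.003,"spin":0,"gripper":-1}]'
python3 -c "
from h import *
s=state();print(s['ft_force'],s['ft_torque'])
cv2.imwrite('pics/s27.png',cv2.resize(capture('scene')[180:380,200:400,::-1],(600,600)))
cv2.imwrite('pics/w27.png',capture('wrist')[:,:,::-1])"
```

```text
t: 36.83
eef_pos: [0.5601, -0.0844, 0.1938]
tool_rot: [-0.0, 1.0, 0.0, -0.0]
ft_force: [1.6, -0.8, -2.9]
width: 0.0256
t: 37.25
eef_pos: [0.5605, -0.0841, 0.1917]
tool_rot: [-0.0, 1.0, -0.0, 0.0]
ft_force: [1.4, 1.5, 6.1]
width: 0.0259
[1.41696525 1.51996994 6.13768467] [ 0.09365198 -0.0190911   0.08299553]
```

View pics/s27.png

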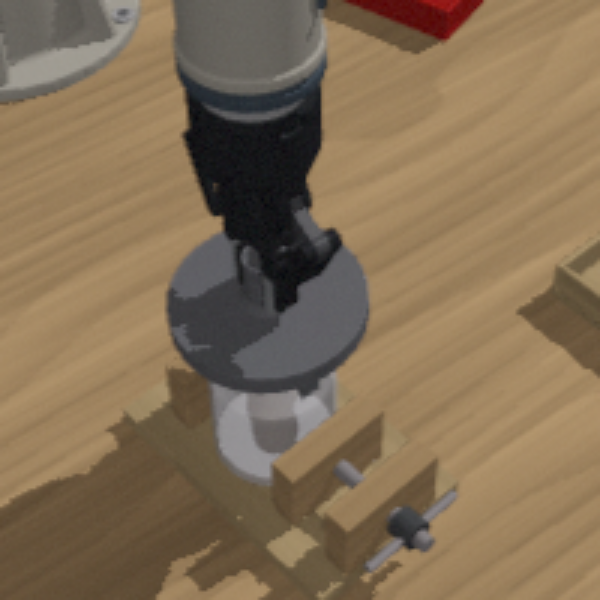

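View pics/w27.png

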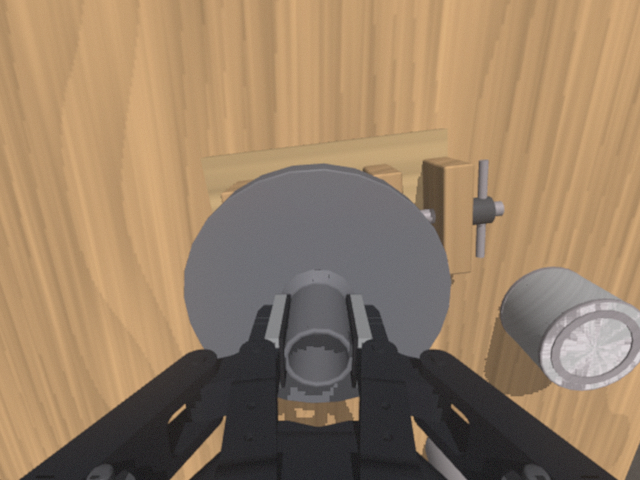

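```bash
python3 -m handwheel '[{"tx":0,"ty":0,"tz":-0.001,"spin":0,"gripper":-1},{"tx":0,"ty":0,"tz":-0.002,"spin":0,"gripper":-1},{"tx":0,"ty":0,"tz":-0.003,"spin":0,"gripper":-1},{"tx":0,"ty":0,"tz":-0.003,"spin":0,"gripper":-1},{"tx":0,"ty":0,"tz":-0.003,"spin":0,"gripper":-1}]'
python3 -m handwheel '[{"tx":0,"ty":0,"tz":-0.001,"spin":0,"gripper":-1},{"tx":0,"ty":0,"tz":-0.002,"spin":0,"gripper":-1},{"tx":0,"ty":0,"tz":-0.003,"spin":0,"gripper":-1},{"tx":0,"ty":0,"tz":-0.003,"spin":0,"gripper":-1},{"tx":0,"ty":0,"tz":-0.003,"spin":0,"gripper":-1}]'
python3 -c "
from h import *
s=state();print(s['ft_force'],s['ft_torque'])"
```

```text
t: 37.77
eef_pos: [0.5607, -0.084, 0.1903]
tool_rot: [-0.0, 1.0, -0.0, 0.001]
ft_force: [-5.1, 4.9, 21.9]
width: 0.0256
t: 38.18
eef_pos: [0.5608, -0.0838, 0.1899]
tool_rot: [-0.0, 1.0, -0.0, 0.001]
ft_force: [-15.5, 7.1, 47.0]
width: 0.0252
[-15.52052859   7.13526338  47.00959869] [ 0.51435388  2.59905075 -0.12586023]
```

Hard stop at TCP 0.190 m. I'll ease off and do a light tug test.

```bash
python3 -m handwheel '[{"tx":0,"ty":0,"tz":0.003,"spin":0,"gripper":-1},{"tx":0,"ty":0,"tz":0.006,"spin":0,"gripper":-1},{"tx":0,"ty":0,"tz":0.006,"spin":0,"gripper":-1},{"tx":0,"ty":0,"tz":0.006,"spin":0,"gripper":-1}]'
python3 -m handwheel '[{"tx":0,"ty":0,"tz":0.001,"spin":0,"gripper":-1},{"tx":0,"ty":0,"tz":0.002,"spin":0,"gripper":-1},{"tx":0,"ty":0,"tz":0.002,"spin":0,"gripper":-1},{"tx":0,"ty":0,"tz":0.002,"spin":0,"gripper":-1}]'
```

```text
t: 38.52
eef_pos: [0.5602, -0.0843, 0.1908]
tool_rot: [-0.0, 1.0, -0.0, -0.0]
ft_force: [0.7, 3.0, -2.2]
width: 0.0256
t: 38.85
eef_pos: [0.5599, -0.0841, 0.1915]
tool_rot: [-0.0, 1.0, -0.0, -0.001]
ft_force: [5.2, 3.4, -16.9]
width: 0.0254
```

Tugging up at 17 N is resisted, so it is clipped. Return to neutral, release and back off.

```bash
python3 -m handwheel '[{"tx":0,"ty":0,"tz":-0.002,"spin":0,"gripper":-1},{"tx":0,"ty":0,"tz":-0.002,"spin":0,"gripper":-1},{"tx":0,"ty":0,"tz":-0.002,"spin":0,"gripper":-0.2},{"tx":0,"ty":0,"tz":-0.002,"spin":0,"gripper":0.2},{"tx":0,"ty":0,"tz":-0.002,"spin":0,"gripper":0.3},{"tx":0,"ty":0,"tz":-0.002,"spin":0,"gripper":0.3},{"tx":0,"ty":0,"tz":0.02,"spin":0,"gripper":0.3},{"tx":0,"ty":0,"tz":0.05,"spin":0,"gripper":0.3},{"tx":0,"ty":0,"tz":0.085,"spin":0,"gripper":0.3},{"tx":0,"ty":0,"tz":0.12,"spin":0,"gripper":0.3}]'
python3 -m handwheel '[{"tx":0,"ty":0.03,"tz":0,"spin":0,"gripper":0.3},{"tx":0,"ty":0.06,"tz":0,"spin":0,"gripper":0.3},{"tx":0,"ty":0.06,"tz":0,"spin":0,"gripper":0.3},{"tx":0,"ty":0.06,"tz":0,"spin":0,"gripper":0.3}]'
python3 - <<'E'
from h import *
s=state();c=cam("wrist",s);print(s["eef_pos"],s["ft_force"])
im=capture("wrist")[:,:,::-1].copy();cv2.imwrite("pics/w30raw.png",im);np.save("s30.npy",s,allow_pickle=True)
C=[(.5598,-.0825,.207,.014),(.5598,-.0825,.167,.065)]
draw(im,c,C);cv2.imwrite("pics/w30.png",im)
c=cam("scene");im=capture("scene")[:,:,::-1].copy();cv2.imwrite("pics/s30full.png",im);draw(im,c,C)
cv2.imwrite("pics/s30.png",cv2.resize(im[180:380,200:400],(600,600),interpolation=cv2.INTER_CUBIC))
E
```

```text
t: 39.68
eef_pos: [0.5597, -0.0845, 0.3146]
tool_rot: [-0.0, 1.0, -0.0, -0.001]
ft_force: [1.9, -0.5, -0.6]
width: 0.0554
t: 40.02
eef_pos: [0.5602, -0.0236, 0.3137]
tool_rot: [0.0, 1.0, 0.001, 0.0]
ft_force: [0.2, -0.7, -0.2]
width: 0.0557
[ 0.56016587 -0.02357989  0.31370135] [ 0.21800914 -0.73732417 -0.17040708]
```

View pics/w30.png

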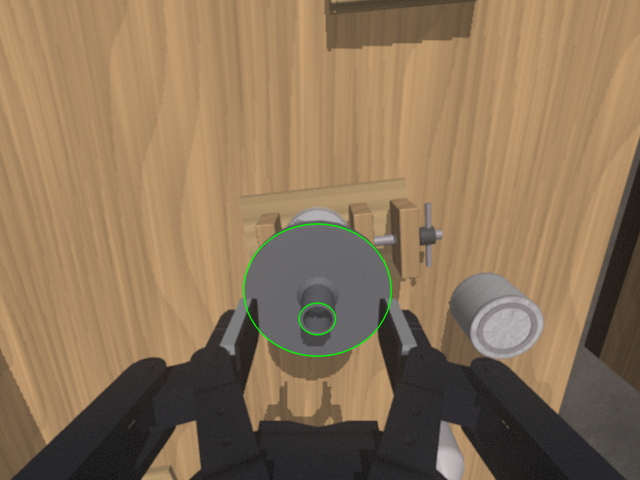

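View pics/s30.png

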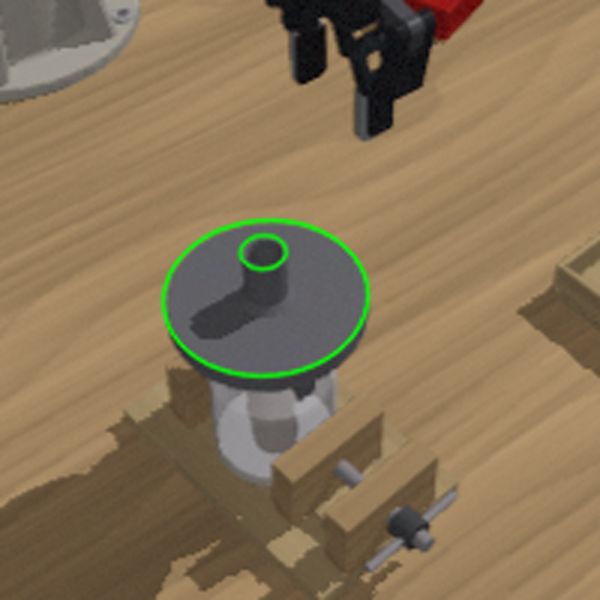

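View pics/s30full.png

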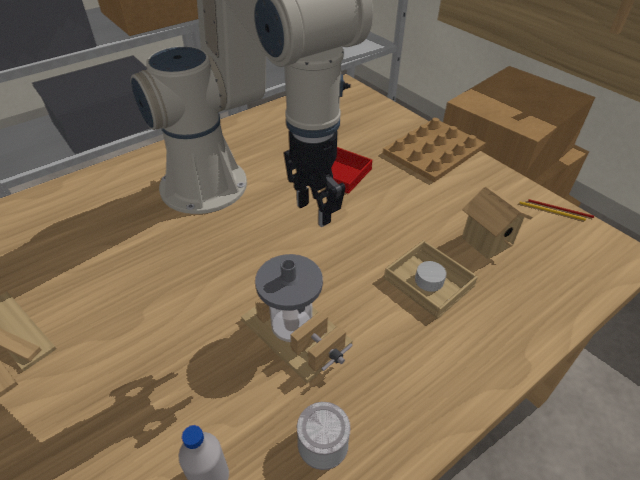

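The dish matches the "snapped home, level" prediction in both the wrist view, (318,290), and the scene view. The cap is in the box, the other items haven't moved, and the gripper is clear.

```bash
python3 -c "
from station import *
print(sign_off(), state()['t'])"
```

```text
the job is handed in; nothing more can be done
the job is handed in; nothing more can be done
```

I handed the job in at about 40 s of the 210 s allowed, and every step appears to be done. The sign-off gives no verdict.

- **Cap:** I unscrewed it in one grip, about 4 rad anticlockwise while rising with the thread. It now lies centred in the plywood box.
- **Cakes:** There were four. One was knocked aside early on, so I measured its position again. All four were gripped at 20 N and dropped through the mouth; they stand in a column inside the jar, below the rim.
- **Dish:** I pressed it on socket up.
    - **Fit:** It stopped hard at 0.190 m tool height and resisted a 17 N upward tug. After release, the predicted home and level outline overlaid it in both the scene and wrist pictures.
    - **All three clips:** I could not see each arm. That all three have snapped rests on the level fit, the hard stop and the tug.
- **Other items:** The tin, paint bottle and bird house look unmoved.

**What disagreed:** On the way down the dish met a brief 35 N about 3 mm higher than expected, with the tool pushed about 3.5 mm sideways. It then settled, and the later readings were normal. The final check push reached 47 N through the gripped socket, under the 120 N wrist limit. I assumed the 40 N limit on arm and gripper-body contact does not cover pushing through the fingers.

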